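# Tighten the platen mounting flange in cross order

## Robot

A 7-joint arm with a two-finger parallel gripper is mounted at the origin on the work surface. World frame = base frame: x ahead of the robot, y to its left, z up, the work surface at z = 0. Lengths are in m, angles in rad, forces in N, time in s.
With the tool pointing down it reaches from about 0.4 to 0.875 m from the base axis. Payload 19.3 kg.
Tool frame: the origin (TCP) lies at the very end of the fingers, on their centre line; the grasp point (between the pads) lies 19 mm behind it; x points along the fingers, y is the direction in which the jaws open and shut, and the axes are right-handed (so a half turn about x gives the same grasp; the last joint's range is limited). The gripper opens to 85 mm and grips with 20 to 120 N. Pads are 22 mm wide; open, the fingers measure 114 mm over their backs; the gripper's body (76 mm by 85 mm) begins 54 mm behind the grasp point. The pads swing forward as they close: fully open they stand 13 mm farther back than shut.
Start: joints at [1.153, 0.521, -0.036, 1.599, 0.021, 1.021, -0.113], TCP at [0.213, -0.588, 0.231] pointing down, gripper open.
Joint ranges: [-2.91, 2.91], [-0.3, 2.13], [-1.5, 1.42], [0.17, 2.43], [-1.26, 4.41], [0.16, 1.93], [-2.52, 2.52]. Speed limits (rad/s): [1.89, 1.89, 2.39, 2.39, 3.01, 3.01, 3.01].

## Interface

Orientations are given as [roll, pitch, yaw] about the fixed x, y, z axes, in that order (R = Rz(yaw) Ry(pitch) Rx(roll)).
In Python, from workcell import bot, grab_frame, job_done gives the robot as it stands.
- The arm moves only by the shell command python3 -m pendant 'ROWS' [OPENING] [FORCE]. ROWS is JSON, a list of rows, each a list of 4 numbers: the shift along the tool's x, y, z in mm, then the turn about the tool's x in degrees. A call has 1 to 12 rows; each row shifts and turns the commanded pose from where the row before left it, along the tool's axes as they then stand; what a row does not reach is not made up. A row lasts 1/8 s, in which the tool goes at most 62.5 mm and 10.7 degrees, less where a joint would pass 70% of its speed; a pose out of reach is approached as far as the arm can. A call is refused whole if a number of a shift passes 62.5 or a number of a turn 10.7, either way. A call with a gripper value outside its range is refused whole. OPENING is the opening, from -1 (shut) to 1 (fully open), set as the call begins (- or left out, the last holds). The fingers move at their own pace and stop on an object; FORCE is the grip in N (left out, the last holds). Time passes only in rows, so rows that do not move let the fingers close. It gives the time, the measured TCP pose, the force and the opening at its end, in the units of the state.
- bot.observe(): the state, without advancing time (a new reading comes with each control period).
- grab_frame(name): name is "scene" or "top" or "wrist"; returns a dict with "img" (420x560x3 uint8, red, green, blue), "fovy" (degrees; the focal length in pixels is half the picture's height over the tangent of half this angle, whatever the lens; pixels are square), "cx", "cy" (the principal point, pixels), "k1" (the pictures are not rectified: a ray, as slopes to the right and down, at radius r is drawn at 1 + k1 r^2 times it, then the intrinsics apply), "R" (3x3) and "t" (3): a world point X has camera coordinates R X + t. Camera axes: x right, y down, z forward; pixel columns grow to the right and rows downward; lengths in m; the calibration is good to about 2 mm. A picture is of the moment at which its call begins. There is no depth.
- job_done(): hands the job in, once; it reports no verdict.
The state is a dict: "clock": time; "qpos": joint angles; "qd": joint speeds; "joint_efforts": joint torques, N m; "position": TCP position; "tool_rot": TCP orientation; "force": force on the tool from outside, world axes, zero at the start; "moment": the same for the moment, N m; "grip_width": finger opening in m.
Only numpy, scipy, OpenCV 4.12 (cv2) and the standard library are available. Lean on these libraries where they do the work, as an engineer would, in place of code of your own. Each camera call takes 0.05 s, during which the arm holds its last target.

## Task

Take the slotted T-wrench from its tray and with it tighten the four wing bolts of the platen's round mounting flange evenly, clockwise, in two rounds in cross order (after the first bolt of a round do the one straight across, then the other two): in the first round turn every bolt about a twelfth of a turn (30 degrees) only, in the second turn each until you feel it come firmly against its stop, without wrenching on past that. Turn the bolts with the wrench alone, then stand the wrench upright in its tray again and let go; leave the squeegee, ink jar and tape roll where they are.

Things in the scene. Friction and masses are not known exactly. Their poses are not given: they have to be found in the camera images.
- flange: Fixed round bare-metal flange, 184 mm across, top 30 mm above the table, on a dark foot plate 210 x 210 x 16 mm; a low hub in its middle, 52 mm then 24 mm across, rises to 48 mm. Origin: centre of the underside, on the table; z up. Four equal bolts ring it, 62 mm from its centre along its +x (bolt 1), +y (2), -x (3), -y (4): 1 is across from 3, 2 from 4.
- bolt1: Wing-head bolt: an upright steel blade 30 mm long (its own x axis), 6 mm thick (y), 16 mm high; its top 4 mm is thinned to 3 mm thick, 26 mm long. It stands on a round seat 42 mm across. Origin: on the bolt's axis at the seat's top, 34 mm above the table; z up.
- bolt2: The same as bolt 1. All four tighten clockwise seen from above with a steady drag of 0.12 N m up to a firm, slightly springy stop. How far each must turn in all (0.85 to 1.0 rad), and so the blade's direction when tight, differs from bolt to bolt and cannot be seen: feel for it.
- bolt3: The same as bolt 1.
- bolt4: The same as bolt 1.
- washer1 (a joint): How far the washer under bolt 1 is pressed down, m: 0.001 for each radian the bolt has been tightened; 0 to 0.00015 at the start, 0.001 at the stop. From 0.00025 the bolt counts as snug, from 0.00092 as tight. Too small to read well through the noise.
- flex1 (a joint): Elastic wind-up of bolt 1 under the wrench's torque, rad: 2 N m per rad; springs back when let go. At the stop, pull to about 0.3 to 0.5 N m (0.15 to 0.25 rad); over 0.4 rad (0.8 N m) the thread is spoilt.
- washer2 (a joint): The same as washer1, for bolt 2.
- flex2 (a joint): The same as flex1, for bolt 2.
- washer3 (a joint): The same as washer1, for bolt 3.
- flex3 (a joint): The same as flex1, for bolt 3.
- washer4 (a joint): The same as washer1, for bolt 4.
- flex4 (a joint): The same as flex1, for bolt 4.
- wrench_grip (a point): Centre of the black handle bar of the T-wrench (0.3 kg), which stands upright in the tray on its own foot. Bar 90 mm long (the point's x), 16 mm thick (y), 26 mm high, its centre 95 mm above the wrench's underside; below it a stem 16 mm thick.
- wrench_foot (a point): Centre of the wrench's underside, axes as wrench_grip. Two cheeks 40 mm long (x), 14 mm thick, leave a slot 9 mm wide and 20 mm deep along x (parallel to the bar), open below and at both ends, under a collar 44 mm across. It fits over a bolt's blade with about 0.1 rad of play each way; fully down, the cheeks stand on the bolt's seat. A half turn makes no difference.
- tray: Open plywood tool tray, 170 x 170 mm, 22 mm high, walls 6 mm, floor 6 mm; fixed. Origin: centre of its underside.
- squeegee: Squeegee lying flat, 200 mm long (its y), 60 mm wide, 24 mm high, wooden handle with rubber blade; leave alone. Origin: under the wooden part.
- ink_jar: Closed ink jar, 70 mm across, 75 mm high; leave alone. Origin: centre of its underside.
- tape_roll: Roll of tape lying flat, 90 mm across, 36 mm high; leave alone. Origin: centre of its underside.

How it is judged:
By the outcome, as a careful person would: the job done as asked, in the order asked, and still so for the second after the job is handed in, with the robot touching nothing.
It also fails if it takes over 72 s, if anything falls off the work surface, if the arm or the gripper's body presses on something with over 40 N, if the wrist force passes 120 N, or if a joint passes its speed limit or range.

## Working session

There is one attempt and no reset: what is moved stays moved. The work goes in short steps, Python scripts to look and compute and a shell command to move; the robot and the scene stay as the last step left them, time stands still between calls to the robot, and variables do not carry over. Pictures are saved under pics/ and viewed, and the job is handed in when it is done.

```bash
ls; mkdir -p pics
cat > h.py <<'E'
import numpy as np, cv2
from workcell import bot, grab_frame, job_done
def save(fr,name,crop=None,scale=1):
    im=fr["img"][:,:,::-1]
    if crop: x0,y0,x1,y1=crop; im=im[y0:y1,x0:x1]
    if scale!=1: im=cv2.resize(im,None,fx=scale,fy=scale,interpolation=cv2.INTER_CUBIC)
    cv2.imwrite("pics/"+name,im)
def K(fr):
    h=fr["img"].shape[0]; f=h/2/np.tan(np.radians(fr["fovy"])/2); return f
def proj(fr,X):
    c=np.array(fr["R"])@np.array(X)+np.array(fr["t"]); s=c[:2]/c[2]; s=s*(1+fr["k1"]*(s@s)); f=K(fr)
    return np.array([fr["cx"]+f*s[0],fr["cy"]+f*s[1]])
def unproj(fr,u,v,z):
    f=K(fr); d=np.array([(u-fr["cx"])/f,(v-fr["cy"])/f]); s=d.copy()
    for _ in range(30): s=d/(1+fr["k1"]*(s@s))
    R=np.array(fr["R"]); C=-R.T@np.array(fr["t"]); r=R.T@np.array([s[0],s[1],1]); 
    return C+r*(z-C[2])/r[2]
E
python3 - <<'E'
from h import *
import pickle
o=bot.observe(); print(o)
for n in ["scene","top","wrist"]:
    f=grab_frame(n); save(f,n+"0.png"); pickle.dump(f,open(n+"0.pkl","wb")); print(n,f["fovy"],f["cx"],f["cy"],f["k1"],-np.array(f["R"]).T@np.array(f["t"]))
E
```

```text
pics
{'clock': 0.0, 'qpos': array([ 1.15279597,  0.5220384 , -0.03629204,  1.59997862,  0.02119229,
        1.0211105 , -0.112812  ]), 'qd': array([ 2.38079407e-03,  8.77247928e-04, -6.58779363e-04, -3.52574663e-05,
        1.39288038e-03, -4.53494992e-04, -2.86262532e-04]), 'joint_efforts': array([ 4.70764353e-04, -9.27114415e+01,  1.98044904e+00, -3.69927120e+01,
        1.80597551e-02,  8.01047572e-03, -1.45140307e-04]), 'position': array([ 0.21285507, -0.5872866 ,  0.23072146]), 'tool_rot': array([-1.48986321,  1.56964611,  1.99947261]), 'force': array([0.561898  , 0.92351826, 0.08137408]), 'moment': array([0.01719658, 0.04654089, 0.01372317]), 'grip_width': 0.08535568581617708}
scene 56.38268976016983 278.79372931962246 211.78613045771004 -0.05076984662399562 [ 1.12760957 -0.53108475  0.57178532]
top 47.305744512772364 272.665773652601 201.15027320849336 0.035837262276042586 [ 0.42394368 -0.00183616  1.00212176]
wrist 71.50458658052919 284.63735003840674 208.75192587727878 -0.05906598153250909 [ 0.27801143 -0.56429561  0.37306798]
```

View pics/scene0.png

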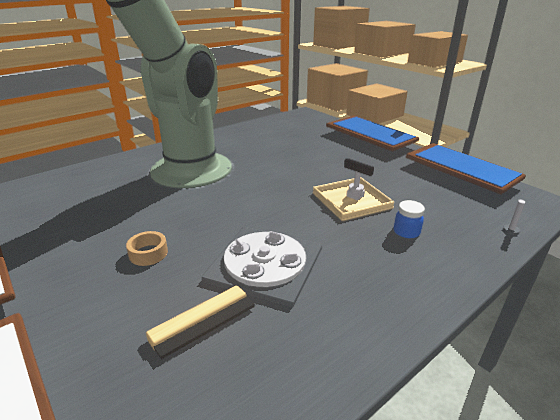

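View pics/top0.png

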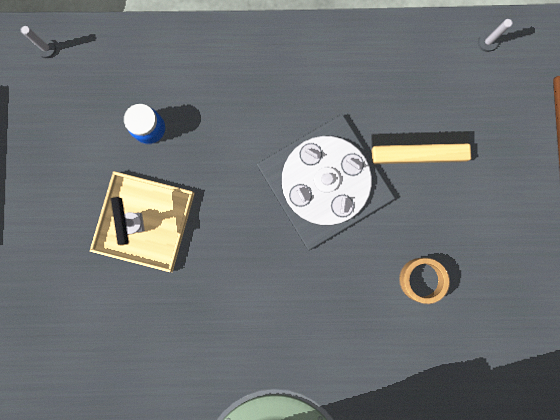

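View pics/wrist0.png

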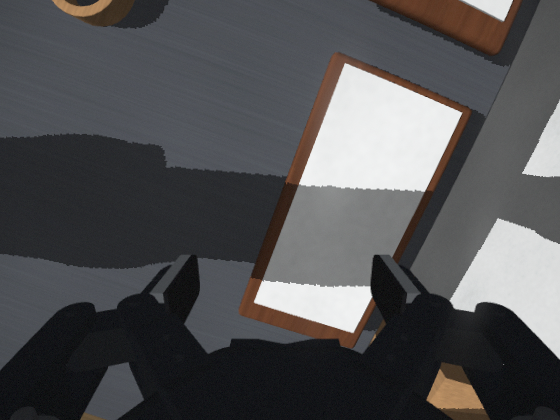

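Scene: the tray with the wrench is at top px (143,222), the flange at (327,178), and the squeegee, roll and jar are well clear. Next I'll enlarge the crops.

Run:
```python
from h import *
import pickle
f=pickle.load(open("top0.pkl","rb"))
save(f,"tf.png",(255,110,405,255),5); save(f,"tw.png",(80,160,210,280),5)
f=pickle.load(open("scene0.pkl","rb"))
save(f,"sf.png",(200,220,330,305),6)
save(f,"sw.png",(300,140,400,225),6)
```

```text
(no output)
```

View pics/tf.png

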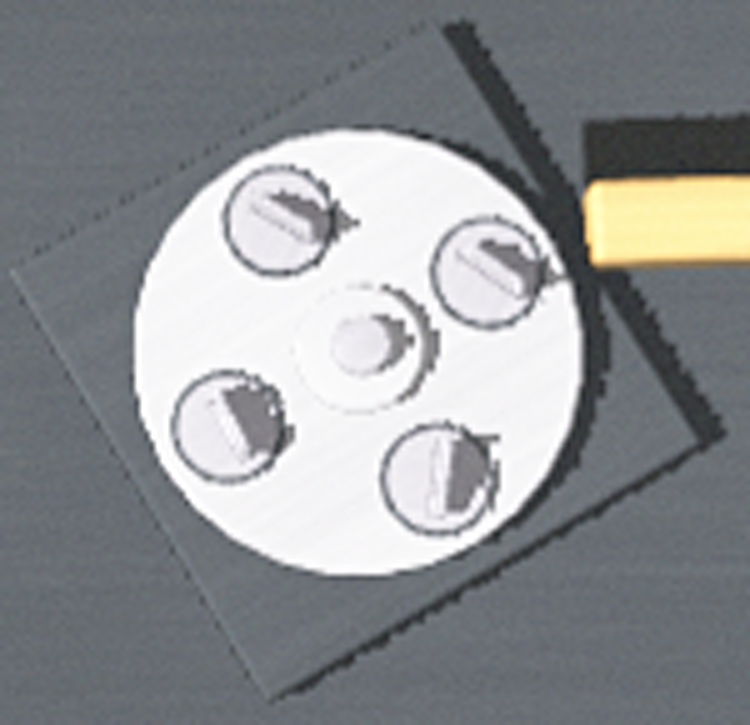

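View pics/tw.png

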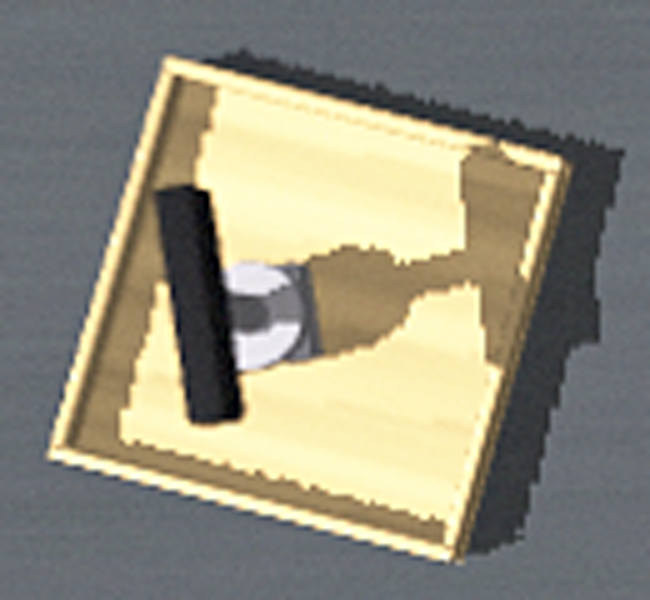

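View pics/sf.png

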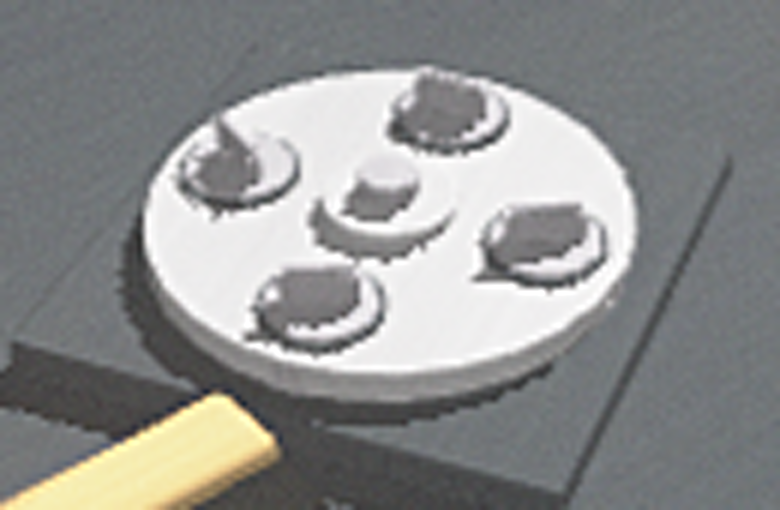

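View pics/sw.png

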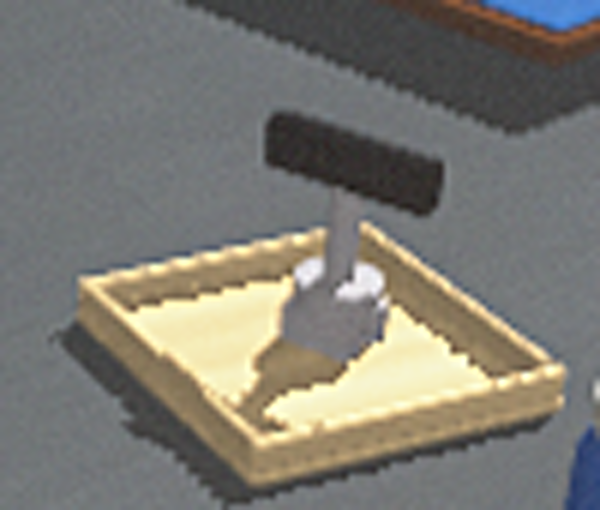

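```bash
cat > fitbar.py <<'E'
from h import *
import pickle
from scipy.optimize import minimize
ft=pickle.load(open("top0.pkl","rb")); fs=pickle.load(open("scene0.pkl","rb"))
def mask(f,box):
    x0,y0,x1,y1=box; g=f["img"].max(2); m=np.zeros(g.shape,np.uint8); m[y0:y1,x0:x1]=(g[y0:y1,x0:x1]<45); return m
mt=mask(ft,(105,190,135,250)); ms=mask(fs,(340,155,378,180))
print(mt.sum(),ms.sum())
S=4
def hull(f,p,z):
    c,s=np.cos(p[2]),np.sin(p[2]); P=[]
    for a in(-.045,.045):
        for b in(-.008,.008):
            for h in(-.013,.013):
                P.append(proj(f,[p[0]+c*a-s*b,p[1]+s*a+c*b,z+h]))
    P=np.array(P,np.float32)
    return cv2.convexHull(P)[:,0]
def cost(p,fr=None):
    tot=0
    for f,m in((ft,mt),(fs,ms)):
        if fr and f is not fr: continue
        h=hull(f,p,p[3] if len(p)>3 else .101)
        big=np.zeros((420*S,560*S),np.uint8)
        cv2.fillPoly(big,[np.round((h+.5)*S*16-8).astype(np.int32)],1,shift=4)
        a=cv2.resize(big.astype(np.float32),(560,420),interpolation=cv2.INTER_AREA)
        tot+=np.abs(a-m).sum()
    return tot
g=unproj(ft,120,221,.114); print(g)
for fr in(None,ft,fs):
    best=None
    for y0 in(-.3,0.,.2,.4):
        r=minimize(cost,[g[0],g[1],y0],args=(fr,),method="Nelder-Mead",options=dict(initial_simplex=[[g[0],g[1],y0],[g[0]+.01,g[1],y0],[g[0],g[1]+.01,y0],[g[0],g[1],y0+.15]]))
        if best is None or r.fun<best.fun: best=r
    print(best.x,best.fun)
E
python3 fitbar.py
python3 - <<'E'
from h import *
import pickle
f=pickle.load(open("top0.pkl","rb"))
q=lambda u,v:(255+(u+.5)/5-.5,110+(v+.5)/5-.5)
C=unproj(f,*q(359,352),.030);print("flange",C)
# rim fit: bright mask
for n,s,b in [("A",(279,221),((252,205),(310,240))),("B",(487,271),((459,257),(520,296))),("C",(436,479),((434,440),(434,515))),("D",(228,426),((217,402),(250,460)))]:
    p=unproj(f,*q(*s),.034); e=[unproj(f,*q(*x),.05) for x in b]; d=e[1]-e[0]; m=(e[0]+e[1])/2
    print(n,"seat",p[:2],"blade mid",m[:2],"len",np.linalg.norm(d),"yaw deg",np.degrees(np.arctan2(d[1],d[0]))%180, "r",np.linalg.norm(p[:2]-C[:2]),"ang",np.degrees(np.arctan2(*(p-C)[[1,0]])))
q=lambda u,v:(80+(u+.5)/5-.5,160+(v+.5)/5-.5)
T=[unproj(f,*q(*x),.022) for x in((168,58),(568,160),(458,560),(52,455))]
print("tray",np.mean(T,0),[np.linalg.norm(T[i]-T[i-1]) for i in range(4)])
g=grab_frame
E
```

```text
220 15
[0.48077693 0.27911001 0.114     ]
[0.48212346 0.28191376 0.10400741] 731.8125
[0.48169354 0.28207599 0.16270156] 417.375
[ 0.49092906  0.31063699 -0.92564408] 135.625
flange [ 0.56317985 -0.11420298  0.03      ]
A seat [ 0.61729774 -0.08244734] blade mid [ 0.61348071 -0.08189675] len 0.027305481353475897 yaw deg 57.45143798841558 r 0.06274685170029666 ang 30.403828955608915
B seat [ 0.59513055 -0.16687334] blade mid [ 0.59005488 -0.16506443] len 0.02895275142298578 yaw deg 55.8045854637692 r 0.06160368917975473 ang -58.75831994413301
C seat [ 0.51015862 -0.14349   ] blade mid [ 0.50937038 -0.14037104] len 0.030018735799915208 yaw deg 178.24665440096462 r 0.060572106876354975 ang -151.08531686395622
D seat [ 0.53313894 -0.05972574] blade mid [ 0.52930302 -0.06091353] len 0.026717313153388635 yaw deg 28.294932436702993 r 0.062211137620120524 ang 118.87408730535496
tray [0.48615558 0.26353903 0.022     ] [np.float64(0.16758694135212993), np.float64(0.17022296158327163), np.float64(0.16796416356161464), np.float64(0.16985487966547982)]
```

```bash
cat >> h.py <<'E'
from scipy.spatial.transform import Rotation as Ro
def pose(o=None):
    o=o or bot.observe(); R=Ro.from_euler("xyz",o["tool_rot"]).as_matrix(); return np.array(o["position"]),R
def yaw(v): return np.degrees(np.arctan2(v[1],v[0]))
def go(x,y,z,tzyaw=None):
    p,R=pose(); d=R.T@(np.array([x,y,z])-p)*1000
    print("pos",p.round(4),"tz yaw %.2f"%yaw(R[:,2]),"| shift mm",d.round(1), "turn deg", None if tzyaw is None else round((yaw(R[:,2])-tzyaw+180)%360-180,2))
E
python3 - <<'E'
from h import *
import pickle
p,R=pose(); print(R.round(3), "yaw y",yaw(R[:,1]),"yaw z",yaw(R[:,2]))
f=pickle.load(open("wrist0.pkl","rb")); Rw=np.array(f["R"]); print("cam in tool",R.T@(-Rw.T@f["t"]-p), "fwd in tool",R.T@Rw[2],"right",R.T@Rw[0])
print(R.T@(unproj(f,280,210,.04)-p))
# flange fit from top: bright mask centroid
f=pickle.load(open("top0.pkl","rb")); im=f["img"]; 
hsv=cv2.cvtColor(im,cv2.COLOR_RGB2HSV); m=((hsv[...,2]>120)&(hsv[...,1]<40)).astype(np.uint8); m[:, :255]=0;m[:,405:]=0;m[:110]=0;m[255:]=0
c=max(cv2.findContours(m,cv2.RETR_EXTERNAL,cv2.CHAIN_APPROX_NONE)[0],key=cv2.contourArea)
h=cv2.convexHull(c)
e=cv2.fitEllipse(c); print(e, unproj(f,*e[0],.03), e[1][0]/K(f)*.972)
P=np.array([unproj(f,*x[0],.03)[:2] for x in h]); A=np.c_[2*P,np.ones(len(P))]; s=np.linalg.lstsq(A,(P**2).sum(1),rcond=None)[0]; print(s[:2],np.sqrt(s[2]+s[:2]@s[:2]))
E
```

```text
[[-0.     0.341 -0.94 ]
 [ 0.001 -0.94  -0.341]
 [-1.    -0.001  0.   ]] yaw y -70.07306712278498 yaw z -160.07306426709079
cam in tool [-0.14219691  0.00039453 -0.06908049] fwd in tool [ 9.62908224e-01 -4.34224686e-04  2.69828766e-01] right [3.98977722e-04 9.99999903e-01 1.85472124e-04]
[ 0.19088155 -0.00526213  0.02579425]
((320.6161193847656, 185.46218872070312), (98.7128677368164, 110.874755859375), 84.25732421875) [ 0.55211123 -0.10208905  0.03      ] 0.20011681289339206
[ 0.54359747 -0.09800066] 0.11931488687923532
```

```bash
cat >> h.py <<'E'
def plan(x,y,z,tzyaw,n,lead=0,p=None,R=None):
    """n rows constant world velocity, turn spread evenly (cw +)"""
    if p is None: p,R=pose()
    p=p.copy();R=R.copy()
    d=(np.array([x,y,z])-p)/n*1000; t=((yaw(R[:,2])-tzyaw+180)%360-180)/n
    rows=[]
    for i in range(n):
        s=R.T@d; rows.append([round(v,1) for v in s]+[round(t,2)]); R=R@Ro.from_euler("x",np.radians(t)).as_matrix()
    print("from",(p*1000).round(1),"step",np.linalg.norm(d).round(1),"turn/row",round(t,2)); print(str([[float(a) for a in r] for r in rows]).replace(" ",""))
E
python3 - <<'E'
from h import *
plan(.563-.0,-.114-.026*np.sin(np.radians(-60)) ,.15,-60,12)
E
```

```text
from [ 212.9 -587.4  230.9] step 51.0 turn/row -8.34
[[6.8,-28.9,-41.5,-8.34],[6.8,-22.6,-45.3,-8.34],[6.8,-15.8,-48.1,-8.34],[6.8,-8.6,-49.8,-8.34],[6.8,-1.3,-50.6,-8.34],[6.8,6.0,-50.2,-8.34],[6.8,13.3,-48.8,-8.34],[6.8,20.2,-46.4,-8.34],[6.8,26.7,-43.0,-8.34],[6.8,32.7,-38.6,-8.34],[6.8,37.9,-33.5,-8.34],[6.8,42.4,-27.6,-8.34]]
```

```bash
python3 -m pendant '[[6.8,-28.9,-41.5,-8.3],[6.8,-22.6,-45.3,-8.3],[6.8,-15.8,-48.1,-8.3],[6.8,-8.6,-49.8,-8.3],[6.8,-1.3,-50.6,-8.3],[6.8,6,-50.2,-8.3],[6.8,13.3,-48.8,-8.3],[6.8,20.2,-46.4,-8.3],[6.8,26.7,-43,-8.3],[6.8,32.7,-38.6,-8.3],[6.8,37.9,-33.5,-8.3],[6.8,42.4,-27.6,-8.3]]'
python3 -m pendant '[[0,0,0,0],[0,0,0,0],[0,0,0,0]]'
python3 - <<'E'
from h import *
import pickle
f=grab_frame("wrist"); save(f,"w1.png"); pickle.dump(f,open("w1.pkl","wb")); f=grab_frame("top"); save(f,"t1.png");
o=bot.observe(); p,R=pose(o); print(o["clock"],p,yaw(R[:,2]),o["qpos"].round(3),R[:,0],o["qd"].round(3))
E
```

```text
clock: 1.65
position: [0.5659, -0.0917, 0.1494]
tool_rot: [-1.495, 1.571, -2.546]
force: [0.3, -0.6, -0.7]
grip_width: 0.0856
clock: 2.02
position: [0.5647, -0.0942, 0.1498]
tool_rot: [-0.819, 1.57, -1.876]
force: [0.3, 0.6, -0.1]
grip_width: 0.0853
2.125 [ 0.56483812 -0.09401912  0.14988808] -60.57227934683 [ 0.437  0.585 -0.532  1.796  0.378  0.863  0.242] [ 8.24550509e-05 -4.80523529e-04 -9.99999881e-01] [-0.002  0.    -0.002 -0.004 -0.    -0.001  0.002]
```

View pics/w1.png

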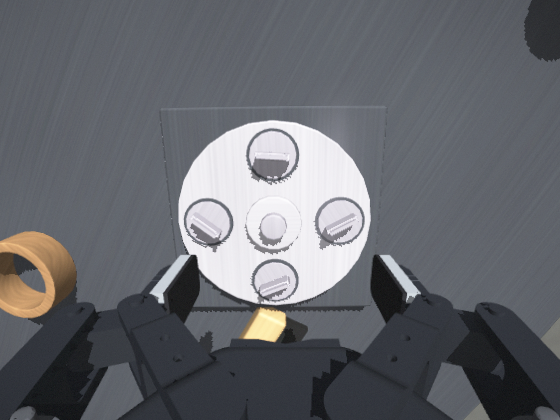

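Clear view: flange centre is about (274,213), with bolts at about (272,155), (208,222), (340,221) and (275,283). I'll enlarge it.

Run:
```python
from h import *
import pickle
f=pickle.load(open("w1.pkl","rb"))
save(f,"w1a.png",(175,115,275,190),8);save(f,"w1b.png",(275,180,375,255),8);save(f,"w1c.png",(175,180,275,255),8);save(f,"w1d.png",(225,245,325,310),8); save(f,"w1e.png",(225,120,325,195),8)
```

```text
(no output)
```

View pics/w1e.png

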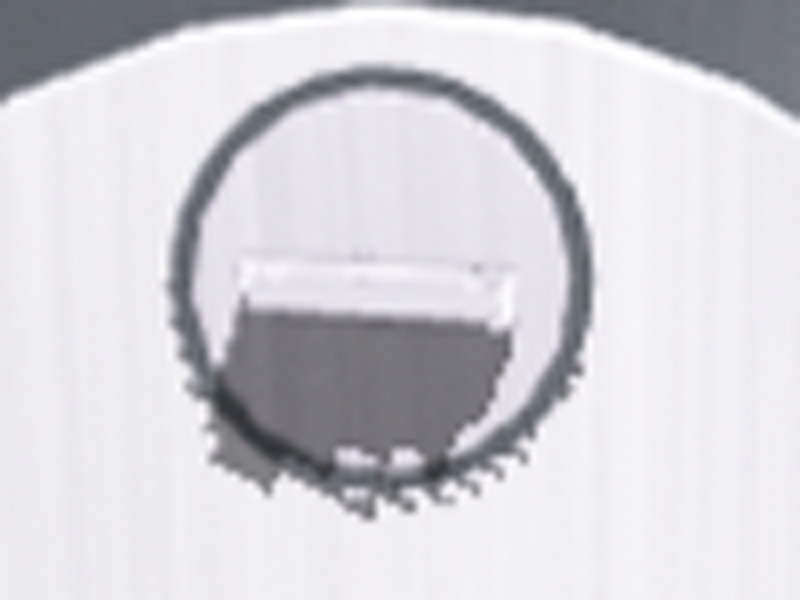

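View pics/w1b.png

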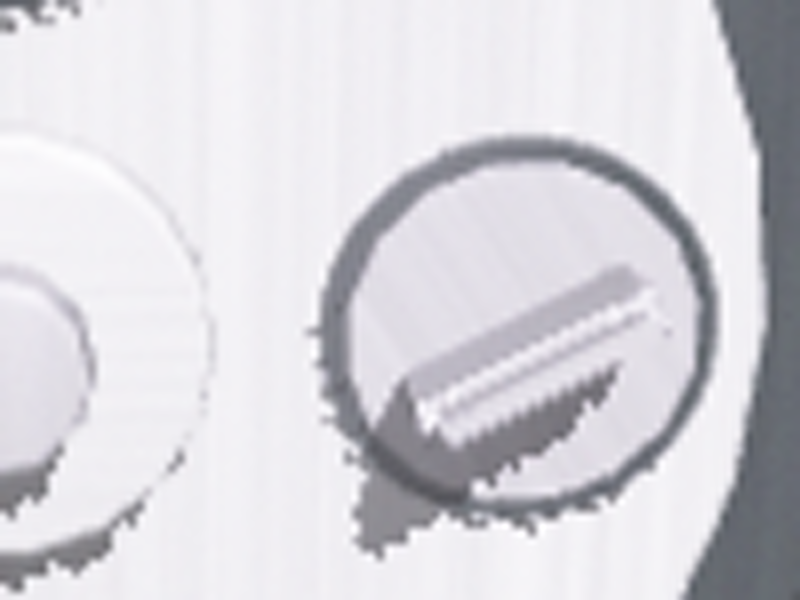

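View pics/w1c.png

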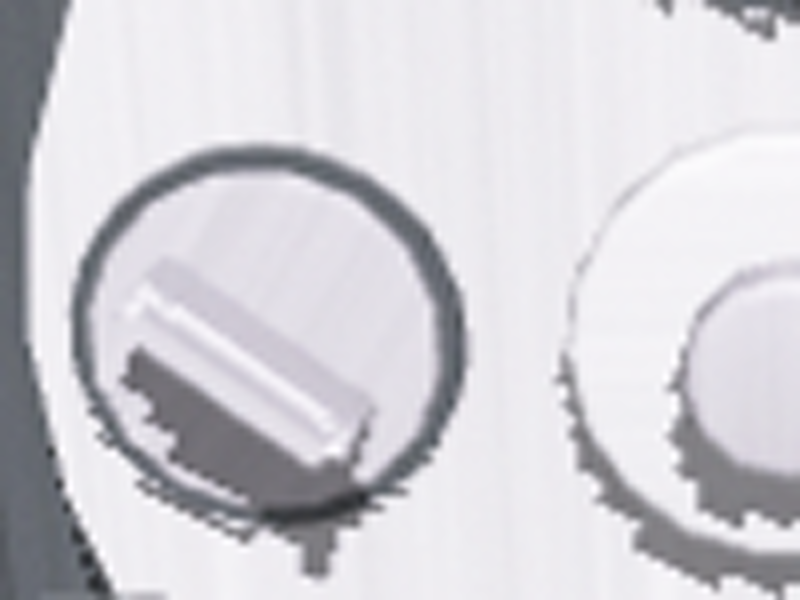

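View pics/w1d.png

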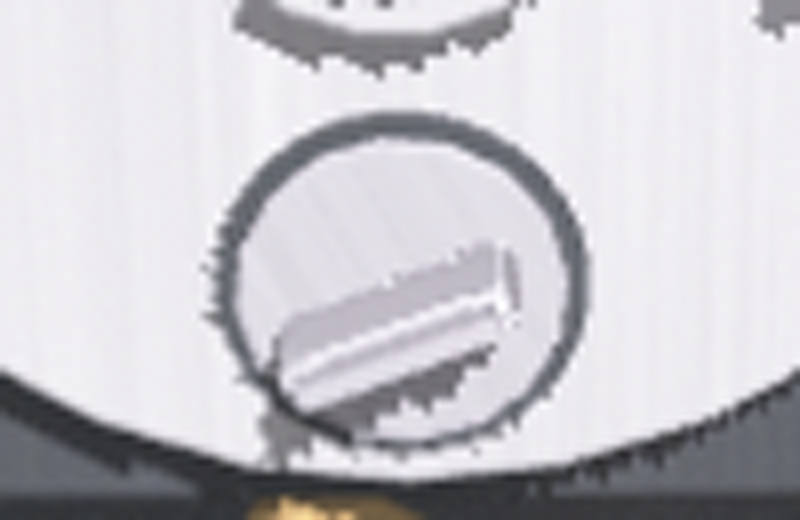

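```bash
cat > ov.py <<'E'
from h import *
import pickle,sys
f=pickle.load(open("w1.pkl","rb"))
px=dict(A=(340,220.4),B=(275.4,280),C=(208.8,221.5),D=(272.75,155))
P={k:unproj(f,v[0]-.5+.06,v[1]-.5+.06,.034)[:2] for k,v in px.items()}
# rigid fit square
ang={"A":0,"D":90,"C":180,"B":-90}
c=np.mean(list(P.values()),0); v=sum((P[k]-c)@np.array([1,1j])*np.exp(-1j*np.radians(ang[k])) for k in P); phi=np.angle(v)
print("centre",c,"phi",np.degrees(phi),"r",abs(v)/4)
Q={k:c+.062*np.array([np.cos(phi+np.radians(ang[k])),np.sin(phi+np.radians(ang[k]))]) for k in P}
for k in P: print(k,P[k].round(4),Q[k].round(4))
Y=dict(A=57,B=56,C=178,D=28)
for a in sys.argv[1:]: k,y=a.split("="); Y[k]=float(y)
def seg(im,a,b,o,s,col):
    q=[((proj(f,x)-o+.5)*s-.5) for x in(a,b)]
    cv2.line(im,*[tuple(int(t) for t in np.round(z*16)) for z in q],col,1,cv2.LINE_AA,4)
tiles=[]
for k in "ABCD":
    u,vv=proj(f,[*Q[k],.034]); x0,y0=int(u)-25,int(vv)-25; s=8
    im=cv2.resize(f["img"][y0:y0+50,x0:x0+50,::-1],None,fx=s,fy=s,interpolation=cv2.INTER_CUBIC); raw=im.copy()
    o=np.array([x0,y0]); y=np.radians(Y[k]); C,S=np.cos(y),np.sin(y)
    def W(a,b,z): return [Q[k][0]+C*a-S*b,Q[k][1]+S*a+C*b,z]
    for L,T,z,col in((.015,.003,.034,(0,200,0)),(.015,.003,.046,(255,0,0)),(.013,.0015,.05,(0,0,255))):
        q=[W(L,T,z),W(-L,T,z),W(-L,-T,z),W(L,-T,z)]
        for i in range(4): seg(im,q[i],q[i-1],o,s,col)
    t=np.linspace(0,2*np.pi,60)
    for i in range(59): seg(im,[Q[k][0]+.021*np.cos(t[i]),Q[k][1]+.021*np.sin(t[i]),.034],[Q[k][0]+.021*np.cos(t[i+1]),Q[k][1]+.021*np.sin(t[i+1]),.034],o,s,(0,220,220))
    tiles.append(im)
cv2.imwrite("pics/"+"ov%s.png"%"_".join(sys.argv[1:]).replace("=",""),np.vstack([np.hstack(tiles[:2]),np.hstack(tiles[2:])])[:, :800])
E
python3 ov.py
```

```text
centre [ 0.56427096 -0.11289572] phi 29.934720401615376 r 0.06111812097300178
A [ 0.6173 -0.0822] [ 0.618 -0.082]
B [ 0.5948 -0.166 ] [ 0.5952 -0.1666]
C [ 0.5112 -0.1432] [ 0.5105 -0.1438]
D [ 0.5338 -0.0602] [ 0.5333 -0.0592]
```

View pics/ov.png

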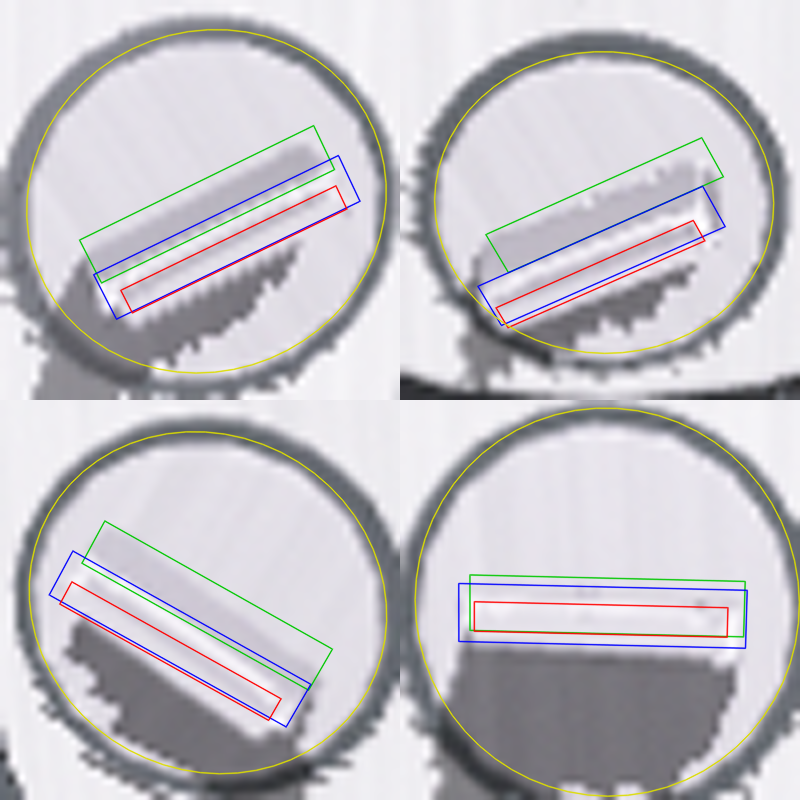

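```bash
sed -i 's/^c=np.mean(list(P.values()),0);/c=np.mean(list(P.values()),0);SH=np.array([.0006,-.0012]);/; s/^Q={k:c+/Q={k:c+SH+/' ov.py; python3 ov.py A=56 B=58 C=176 D=27
```

```text
centre [ 0.56427096 -0.11289572] phi 29.934720401615376 r 0.06111812097300178
A [ 0.6173 -0.0822] [ 0.6186 -0.0832]
B [ 0.5948 -0.166 ] [ 0.5958 -0.1678]
C [ 0.5112 -0.1432] [ 0.5111 -0.145 ]
D [ 0.5338 -0.0602] [ 0.5339 -0.0604]
```

View pics/ovA56_B58_C176_D27.png

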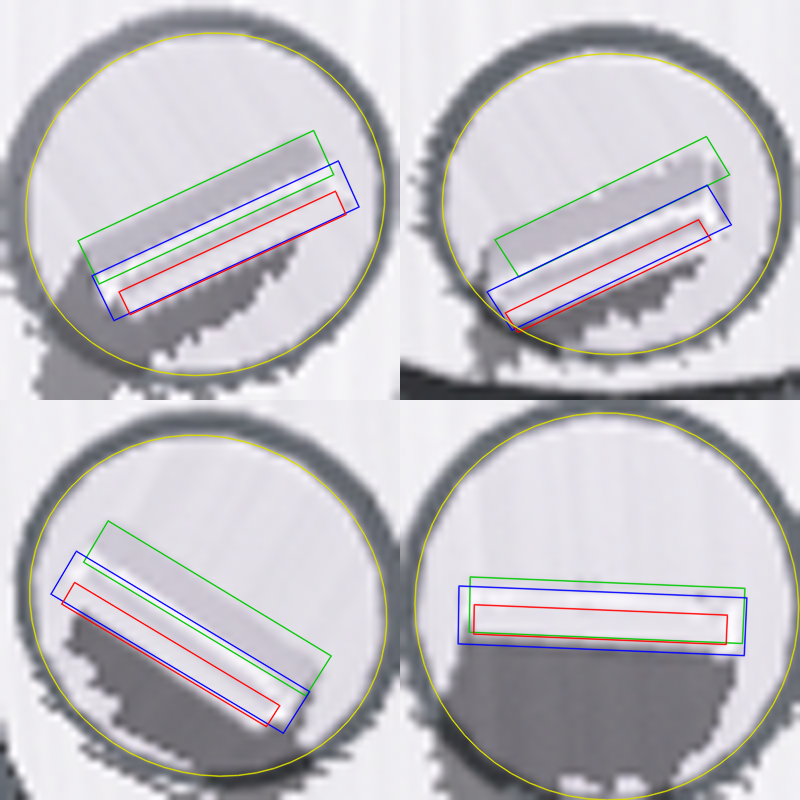

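```bash
sed -i 's/<45/<75/; s/mask(fs,(340,155,378,180))/mask(fs,(340,155,380,178))/' fitbar.py; python3 fitbar.py
python3 - <<'E'
from h import *
plan(.482,.282,.175,9.3,9)
E
```

```text
498 307
[0.48077693 0.27911001 0.114     ]
[0.48156616 0.28328444 0.135661  ] 228.25
[0.48340371 0.28330931 0.16754324] 136.3125
[0.48215948 0.28189248 0.10204963] 86.875
from [564.8 -94.  149.9] step 42.9 turn/row -7.76
[[-2.8,12.5,-40.9,-7.76],[-2.8,17.9,-38.8,-7.76],[-2.8,23.0,-36.1,-7.76],[-2.8,27.7,-32.6,-7.76],[-2.8,31.8,-28.6,-7.76],[-2.8,35.4,-24.0,-7.76],[-2.8,38.3,-19.0,-7.76],[-2.8,40.5,-13.7,-7.76],[-2.8,42.0,-8.1,-7.76]]
```

```bash
python3 -m pendant '[[-2.8,12.5,-40.9,-7.8],[-2.8,17.9,-38.8,-7.8],[-2.8,23,-36.1,-7.8],[-2.8,27.7,-32.6,-7.8],[-2.8,31.8,-28.6,-7.8],[-2.8,35.4,-24,-7.8],[-2.8,38.3,-19,-7.8],[-2.8,40.5,-13.7,-7.8],[-2.8,42,-8.1,-7.8],[0,0,0,0],[0,0,0,0]]'
python3 - <<'E'
from h import *
import pickle
f=grab_frame("wrist"); save(f,"w2.png"); pickle.dump(f,open("w2.pkl","wb"));
o=bot.observe(); p,R=pose(o); print(o["clock"],p,yaw(R[:,2]),o["qpos"].round(3),o["qd"].round(3))
E
```

```text
clock: 3.5
position: [0.481, 0.2816, 0.1748]
tool_rot: [-1.66, 1.57, -1.492]
force: [0.1, -0.6, 0.5]
grip_width: 0.0857
3.55 [0.48121445 0.28118088 0.17479908] 9.590030683217593 [-0.027  0.62  -0.874  1.805  0.564  0.987  0.604] [ 0.005 -0.002 -0.001  0.001 -0.    -0.     0.001]
```

View pics/w2.png

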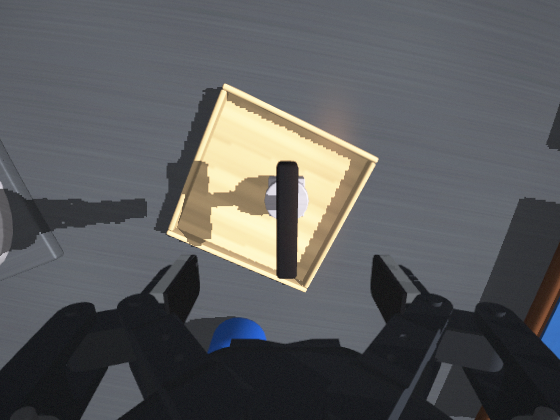

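Bar at px x 277–298, y 160–278, nearly parallel to the image's vertical. I'll fit its pose.

```bash
cat > fitb2.py <<'E'
import sys
exec(open("fitbar.py").read().split("g=unproj")[0].replace("print(mt","#"))
f=pickle.load(open("w2.pkl","rb")); g=f["img"].max(2); m=np.zeros(g.shape,np.uint8); m[150:285,268:306]=g[150:285,268:306]<80
n,l,st,_=cv2.connectedComponentsWithStats(m); k=1+st[1:,4].argmax(); m=(l==k).astype(np.uint8); print(st[k])
ft=f; mt=m
b=[.482,.282,.16]
r=minimize(cost,b,args=(ft,),method="Nelder-Mead",options=dict(initial_simplex=[b,[.490,.282,.16],[.482,.290,.16],[.482,.282,.3]]))
print(r.x,np.degrees(r.x[2]),r.fun)
E
python3 fitb2.py
```

```text
[ 276  162   22  117 2378]
[0.48380962 0.28328701 0.16881754] 9.672532460506813 261.9375
```

```bash
python3 -m pendant '[[31,1.7,2.7,0],[31,0,0,0],[30,0,0,0],[0,0,0,0],[0,0,0,0]]' 1 ; python3 -m pendant '[[0,0,0,0],[0,0,0,0],[0,0,0,0],[0,0,0,0],[0,0,0,0]]' -1 110; python3 -m pendant '[[0,0,0,0],[0,0,0,0],[0,0,0,0]]'
python3 - <<'E'
from h import *
o=bot.observe(); p,R=pose(o); print(o["clock"],p,yaw(R[:,2]),o["force"],o["moment"],o["grip_width"])
E
```

```text
clock: 4.18
position: [0.4837, 0.2844, 0.084]
tool_rot: [0.259, 1.57, 0.427]
force: [0.9, -0.2, 1.1]
grip_width: 0.0854
clock: 4.8
position: [0.4833, 0.2843, 0.0832]
tool_rot: [-1.149, 1.57, -0.979]
force: [0.5, -3.3, 7.8]
grip_width: 0.0144
clock: 5.18
position: [0.4833, 0.2843, 0.0832]
tool_rot: [-1.172, 1.57, -1.002]
force: [-1.1, -2.8, 8.0]
grip_width: 0.0144
5.175 [0.48330719 0.28431916 0.08323935] 9.7128195636033 [-1.08135814 -2.79442092  8.00663246] [-0.82346666  0.1508332   0.02052237] 0.014367466723514561
```

```bash
python3 -m pendant '[[-35,0,0,0],[-37,0,0,0]]'
python3 - <<'E'
from h import *
o=bot.observe();print(o["force"],o["moment"],o["grip_width"])
plan(.5111,-.1450,.147,-3,10)
E
```

```text
clock: 5.42
position: [0.4826, 0.2845, 0.1554]
tool_rot: [-3.024, 1.569, -2.854]
force: [-0.0, -0.3, -2.3]
grip_width: 0.0145
[-0.04188927 -0.34906635 -2.28099025] [ 0.06600893 -0.0519485  -0.01804795] 0.014522952822441666
from [482.6 284.5 155.4] step 43.1 turn/row 1.27
[[0.9,-42.8,-4.5,1.27],[0.9,-42.9,-3.5,1.27],[0.9,-43.0,-2.6,1.27],[0.9,-43.0,-1.6,1.27],[0.9,-43.0,-0.6,1.27],[0.9,-43.0,0.3,1.27],[0.9,-43.0,1.3,1.27],[0.9,-43.0,2.2,1.27],[0.9,-42.9,3.2,1.27],[0.9,-42.8,4.1,1.27]]
```

```bash
python3 -m pendant '[[0.9,-42.8,-4.5,1.3],[0.9,-42.9,-3.5,1.3],[0.9,-43,-2.6,1.3],[0.9,-43,-1.6,1.3],[0.9,-43,-0.6,1.3],[0.9,-43,0.3,1.3],[0.9,-43,1.3,1.2],[0.9,-43,2.2,1.2],[0.9,-42.9,3.2,1.2],[0.9,-42.8,4.1,1.2],[0,0,0,0],[0,0,0,0]]'
python3 - <<'E'
from h import *
import pickle
for n in("wrist","top","scene"):
    f=grab_frame(n); save(f,n+"3.png"); pickle.dump(f,open(n+"3.pkl","wb"))
    if n=="top": save(f,"top3z.png",(275,130,375,250),6)
    if n=="scene": save(f,"scene3z.png",(195,140,325,290),5)
go(.5111,-.145,.1472,-3)
o=bot.observe();print(o["clock"],o["force"],o["moment"],o["qpos"].round(2))
E
```

```text
clock: 6.92
position: [0.5108, -0.1442, 0.1458]
tool_rot: [1.948, 1.57, 1.898]
force: [-0.8, 0.0, -2.3]
grip_width: 0.0146
pos [ 0.511  -0.1437  0.146 ] tz yaw -2.78 | shift mm [-1.2 -1.3  0.1] turn deg 0.22
7.075 [ 0.95617196  0.27312647 -2.56620963] [-0.01804213  0.05518613 -0.02185676] [ 0.74  0.6  -0.8   1.9   0.55  0.88  1.18]
```

View pics/wrist3.png

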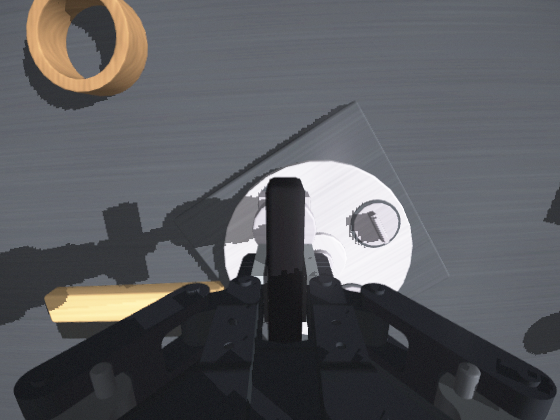

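View pics/top3z.png

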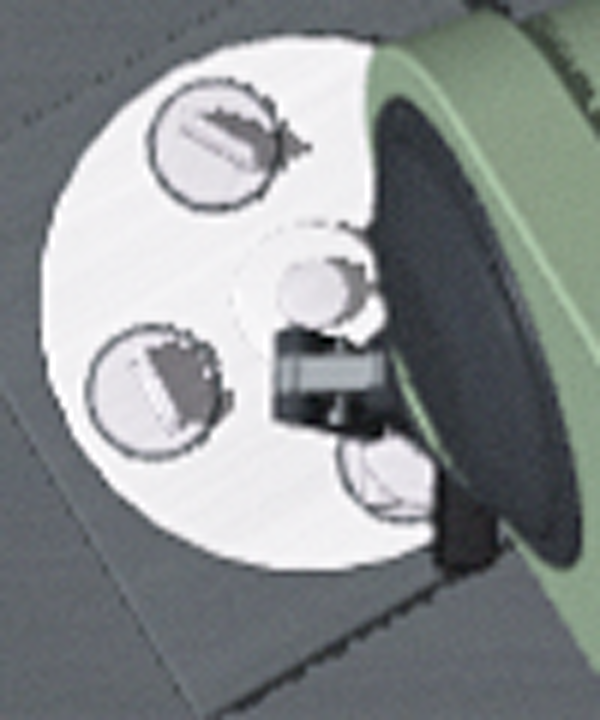

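View pics/scene3z.png

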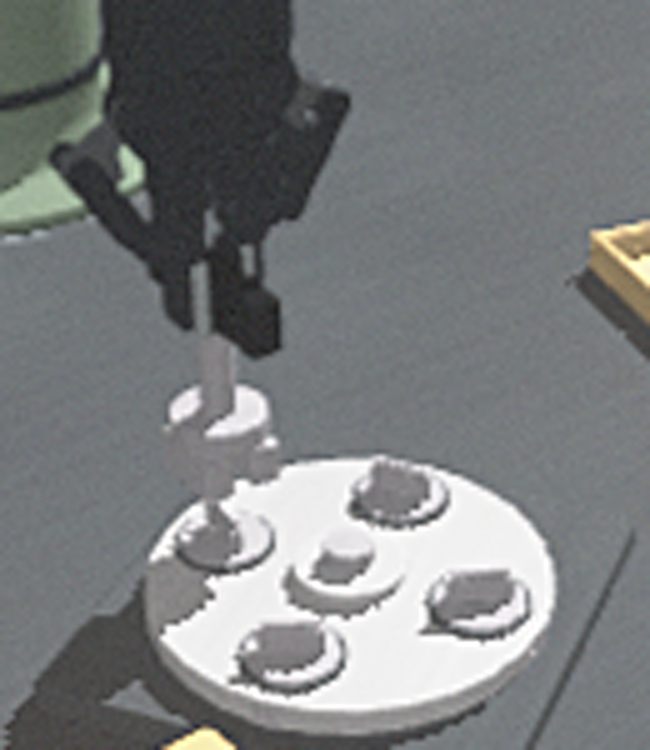

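Run:
```python
from h import *
import pickle
f=pickle.load(open("scene3.pkl","rb"))
z=lambda p:(((p-np.array([195,140])+.5)*5-.5)).round(0)
Q=dict(A=(.6186,-.0832),B=(.5958,-.1678),C=(.5111,-.145),D=(.5339,-.0604))
for k,q in Q.items(): print(k,z(proj(f,[*q,.034])))
print("hub top",z(proj(f,[.5649,-.1141,.048])))
print("stem axis at", [ (h,z(proj(f,[.511,-.1437,h])).tolist()) for h in(.0688,.0888,.1,.12)])
# draw overlay
im=cv2.resize(f["img"][140:290,195:325,::-1],None,fx=5,fy=5,interpolation=cv2.INTER_CUBIC)
t=np.linspace(0,2*np.pi,80)
def circ(x,y,r,h,col):
    cv2.polylines(im,[np.array([((proj(f,[x+r*np.cos(a),y+r*np.sin(a),h])-[195,140]+.5)*5-.5) for a in t]).round().astype(np.int32)],True,col,1)
for q in Q.values(): circ(*q,.021,.034,(0,0,255))
circ(.5649,-.1141,.012,.048,(0,0,255)); circ(.5649,-.1141,.092,.03,(0,0,255))
for h in(.09,.1,.11): circ(.511,-.1437,.008,h+.02,(255,0,0))
cy,s=np.cos(np.radians(-2.8)),np.sin(np.radians(-2.8))
for h in(.0688,.0888): cv2.polylines(im,[np.array([((proj(f,[.511+cy*a-s*b,-.1437+s*a+cy*b,h])-[195,140]+.5)*5-.5) for a,b in((.02,.0185),(.02,.0045),(.02,-.0045),(.02,-.0185),(-.02,-.0185),(-.02,.0185))]).round().astype(np.int32)],True,(0,200,0),1)
circ(.511,-.1437,.022,.0888,(0,200,0))
cv2.imwrite("pics/sc3ov.png",im)
```

```text
A [481. 598.]
B [294. 650.]
C [226. 536.]
D [402. 492.]
hub top [350. 541.]
stem axis at [(0.0688, [225.0, 473.0]), (0.0888, [222.0, 435.0]), (0.1, [221.0, 414.0]), (0.12, [219.0, 376.0])]
```

View pics/sc3ov.png

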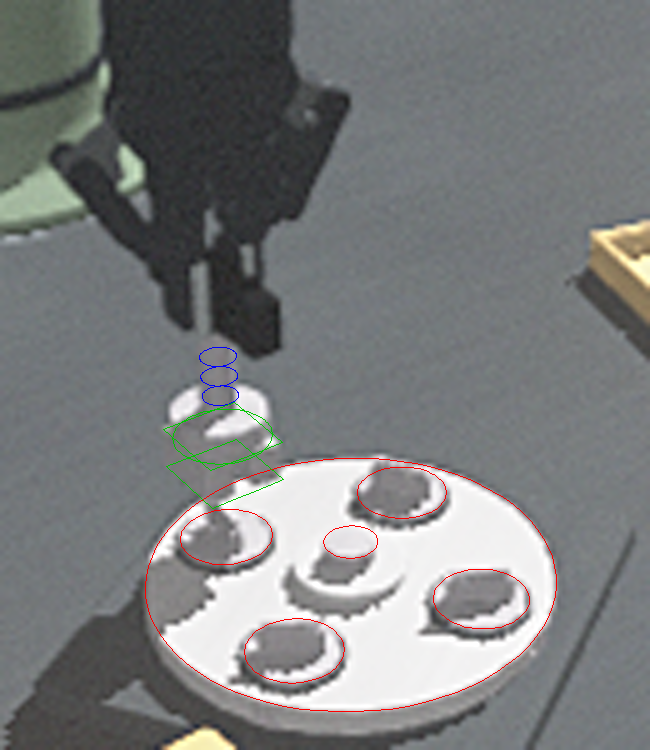

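Scene overlay: the predicted seats, rim and wrench outline coincide with the picture to within about half a pixel. Descending onto bolt C.

```bash
python3 -m pendant '[[10,-1.2,0,0],[10,0,0,0],[6,0,0,0],[0,0,0,0]]'
python3 - <<'E'
from h import *
o=bot.observe();print(o["force"].round(2),o["moment"].round(3)); go(.5111,-.145,.1122,-3)
E
```

```text
clock: 7.58
position: [0.5106, -0.1454, 0.1193]
tool_rot: [2.428, 1.57, 2.378]
force: [-0.4, 2.7, -3.4]
grip_width: 0.0144
[-0.43  2.68 -3.42] [ 0.564  0.014 -0.042]
pos [ 0.5106 -0.1454  0.1193] tz yaw -2.85 | shift mm [7.1 0.5 0.4] turn deg 0.15
```

```bash
python3 -m pendant '[[3,0.7,0,0],[3.4,0,0,0],[0,0,0,0]]'
python3 - <<'E'
from h import *
o=bot.observe();print(o["force"].round(2),o["moment"].round(3)); go(.5111,-.145,.1122,-3)
E
```

```text
clock: 7.95
position: [0.5109, -0.1453, 0.1133]
tool_rot: [2.306, 1.571, 2.256]
force: [0.2, -0.4, -3.4]
grip_width: 0.0148
[ 0.18 -0.44 -3.43] [ 0.321 -0.072  0.028]
pos [ 0.5109 -0.1453  0.1133] tz yaw -2.88 | shift mm [1.1 0.3 0.2] turn deg 0.12
```

```bash
cat > st.py <<'E'
from h import *
o=bot.observe();p,R=pose(o)
print("t%.2f F"%o["clock"],o["force"].round(1),"M",o["moment"].round(3),"p",(p*1000).round(1),"tz %.2f"%yaw(R[:,2]),"g %.4f j7 %.2f"%(o["grip_width"],o["qpos"][6]))
E
python3 -m pendant '[[0,0,0,4],[0,0,0,4],[0,0,0,0]]'; python3 st.py;python3 -m pendant '[[0,0,0,4],[0,0,0,4],[0,0,0,0]]'; python3 st.py
```

```text
clock: 8.32
position: [0.5109, -0.1454, 0.1136]
tool_rot: [-1.373, 1.57, -1.562]
force: [-1.7, -0.4, -2.8]
grip_width: 0.0143
t8.32 F [-1.7 -0.4 -2.8] M [0.027 0.013 0.005] p [ 510.9 -145.4  113.6] tz -10.86 g 0.0143 j7 1.03
clock: 8.7
position: [0.5109, -0.1452, 0.1136]
tool_rot: [-1.302, 1.571, -1.629]
force: [-0.1, 1.5, -2.4]
grip_width: 0.0144
t8.70 F [-0.1  1.5 -2.4] M [0.402 0.029 0.103] p [ 510.9 -145.2  113.6] tz -18.76 g 0.0144 j7 0.91
```

```bash
python3 -m pendant '[[0,0,0,6],[0,0,0,6],[0,0,0,6],[0,0,0,7],[0,0,0,0]]'; python3 st.py
```

```text
clock: 9.32
position: [0.511, -0.1452, 0.1136]
tool_rot: [-0.598, 1.57, -1.36]
force: [0.0, 0.6, -2.9]
grip_width: 0.0148
t9.32 F [ 0.   0.6 -2.9] M [ 0.158 -0.062  0.092] p [ 511.  -145.2  113.6] tz -43.70 g 0.0148 j7 0.55
```

```bash
python3 -m pendant '[[0,0,0,-4.5],[0,0,0,-4.5],[0,0,0,0]]'; python3 st.py; python3 -m pendant '[[-9,0,0,0],[-20,0,0,0]]';  python3 st.py
python3 - <<'E'
from h import *
plan(.6186,-.0832,.142,-124,9)
E
```

```text
clock: 9.7
position: [0.5108, -0.1455, 0.1134]
tool_rot: [2.912, 1.571, 2.306]
force: [-0.9, 0.1, -2.7]
grip_width: 0.0145
t9.70 F [-0.9  0.1 -2.7] M [-0.03   0.029 -0.045] p [ 510.8 -145.5  113.4] tz -34.70 g 0.0145 j7 0.68
clock: 9.95
position: [0.5106, -0.1451, 0.1428]
tool_rot: [-2.887, 1.57, 2.788]
force: [-0.1, -1.2, -2.1]
grip_width: 0.0145
t9.95 F [-0.1 -1.2 -2.1] M [ 0.034 -0.039 -0.   ] p [ 510.6 -145.1  142.8] tz -34.87 g 0.0145 j7 0.71
from [ 510.6 -145.1  142.8] step 13.8 turn/row 9.9
[[0.1,12.5,5.9,9.9],[0.1,13.3,3.7,9.9],[0.1,13.8,1.3,9.9],[0.1,13.8,-1.1,9.9],[0.1,13.4,-3.4,9.9],[0.1,12.6,-5.7,9.9],[0.1,11.5,-7.8,9.9],[0.1,9.9,-9.6,9.9],[0.1,8.1,-11.2,9.9]]
```

```bash
python3 -m pendant '[[0.1,12.5,5.9,9.9],[0.1,13.3,3.7,9.9],[0.1,13.8,1.3,9.9],[0.1,13.8,-1.1,9.9],[0.1,13.4,-3.4,9.9],[0.1,12.6,-5.7,9.9],[0.1,11.5,-7.8,9.9],[0.1,9.9,-9.6,9.9],[0.1,8.1,-11.2,9.9],[0,0,0,0]]'
python3 - <<'E'
from h import *
import pickle
go(.6184,-.0836,.1133,-124)
f=grab_frame("scene"); save(f,"sA.png",(195,140,325,290),5)
E
python3 st.py
```

```text
clock: 11.2
position: [0.6194, -0.0821, 0.1421]
tool_rot: [2.656, 1.57, 0.495]
force: [-0.5, 0.2, -3.1]
grip_width: 0.0144
pos [ 0.6194 -0.0821  0.1421] tz yaw -123.84 | shift mm [28.8  0.   1.8] turn deg 0.16
t11.25 F [ 0.   0.  -1.7] M [-0.02   0.036  0.047] p [618.8 -82.8 141.9] tz -123.71 g 0.0142 j7 -0.71
```

View pics/sA.png

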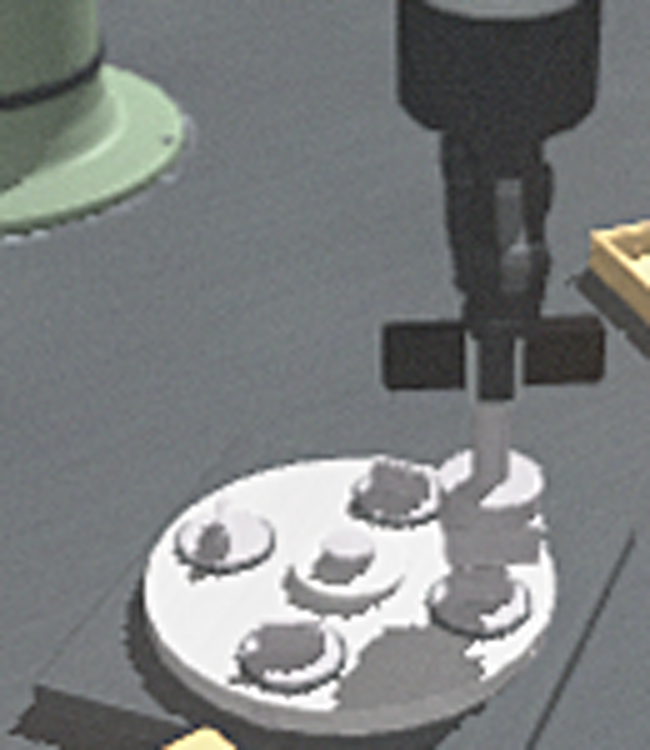

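```bash
python3 -m pendant '[[10,0,0.9,0],[9,0,0,0],[9.3,0,0,0],[0,0,0,0]]'; python3 st.py
```

```text
clock: 11.75
position: [0.6178, -0.084, 0.1123]
tool_rot: [-1.14, 1.569, 2.98]
force: [0.1, -0.2, -2.5]
grip_width: 0.0147
t11.75 F [ 0.1 -0.2 -2.5] M [-0.009 -0.008 -0.04 ] p [617.8 -84.  112.3] tz -123.96 g 0.0147 j7 -0.72
```

```bash
python3 -m pendant '[[-1,0,0,4],[0,0,0,4],[0,0,0,0]]'; python3 st.py; python3 -m pendant '[[0,0,0,4],[0,0,0,4],[0,0,0,0]]';python3 st.py
```

```text
clock: 12.12
position: [0.6183, -0.084, 0.1143]
tool_rot: [0.095, 1.571, -2.208]
force: [0.2, -0.4, -4.3]
grip_width: 0.0142
t12.12 F [ 0.2 -0.4 -4.3] M [-0.226  0.076  0.127] p [618.3 -84.  114.3] tz -131.93 g 0.0142 j7 -0.83
clock: 12.5
position: [0.6183, -0.084, 0.1143]
tool_rot: [0.255, 1.571, -2.186]
force: [-0.9, -1.0, -3.4]
grip_width: 0.0145
t12.50 F [-0.9 -1.  -3.4] M [-0.182  0.161  0.105] p [618.3 -84.  114.3] tz -139.86 g 0.0145 j7 -0.95
```

```bash
python3 -m pendant '[[0,0,0,7],[0,0,0,7],[0,0,0,7],[0,0,0,0]]'; python3 st.py; python3 -m pendant '[[0,0,0,-4.5],[0,0,0,-4.5],[0,0,0,0]]'; python3 st.py; python3 -m pendant '[[-9,0,0,0],[-20,0,0,0]]'
python3 - <<'E'
from h import *
plan(.5956,-.1681,.142,-126,5)
E
```

```text
clock: 13.0
position: [0.6182, -0.0839, 0.1143]
tool_rot: [0.409, 1.57, -2.397]
force: [-2.6, -0.4, -1.7]
grip_width: 0.0143
t13.00 F [-2.6 -0.4 -1.7] M [-0.375  0.356  0.127] p [618.2 -83.9 114.3] tz -160.80 g 0.0143 j7 -1.24
clock: 13.38
position: [0.6185, -0.084, 0.1144]
tool_rot: [-2.916, 1.57, 0.718]
force: [-0.1, 0.1, -2.2]
grip_width: 0.0146
t13.38 F [-0.1  0.1 -2.2] M [-0.016  0.019  0.004] p [618.5 -84.  114.4] tz -151.79 g 0.0146 j7 -1.12
clock: 13.62
position: [0.618, -0.0839, 0.1436]
tool_rot: [-0.643, 1.57, 2.988]
force: [1.0, 0.5, -2.4]
grip_width: 0.0142
from [618.  -83.9 143.6] step 17.4 turn/row -5.2
[[0.3,12.8,11.9,-5.2],[0.3,11.6,13.0,-5.2],[0.3,10.4,14.0,-5.2],[0.3,9.1,14.9,-5.2],[0.3,7.7,15.6,-5.2]]
```

```bash
python3 -m pendant '[[0.3,12.8,11.9,-5.2],[0.3,11.6,13,-5.2],[0.3,10.4,14,-5.2],[0.3,9.1,14.9,-5.2],[0.3,7.7,15.6,-5.2],[0,0,0,0],[0,0,0,0]]'
python3 - <<'E'
from h import *
go(.5956,-.1681,.1133,-126)
f=grab_frame("scene"); save(f,"sB.png",(195,140,325,290),5)
E
python3 st.py
```

```text
clock: 14.5
position: [0.5962, -0.1675, 0.1422]
tool_rot: [2.827, 1.57, 0.627]
force: [0.6, 0.2, -3.1]
grip_width: 0.0145
pos [ 0.5962 -0.1675  0.1422] tz yaw -126.05 | shift mm [28.9 -0.1  0.9] turn deg -0.05
t14.55 F [-0.3  0.4 -2.9] M [0.046 0.002 0.029] p [ 596.2 -167.2  142.1] tz -126.01 g 0.0145 j7 -0.60
```

View pics/sB.png

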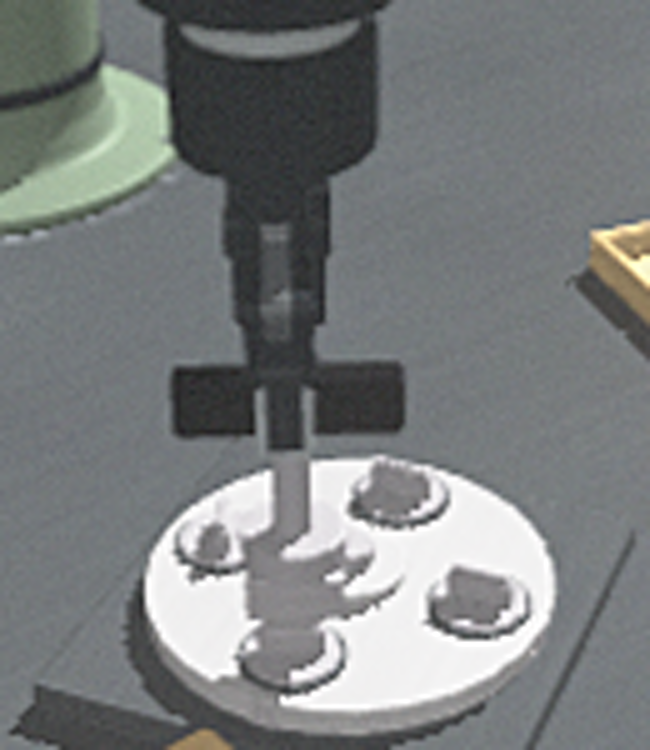

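The wrench is over the near bolt at (290,650), and bolt A's blade is visibly turned. Descending.

```bash
python3 -m pendant '[[10,0,1,0],[9,0,0,0],[8.5,0,0,0],[0,0,0,0]]'; python3 st.py
```

```text
clock: 15.05
position: [0.5948, -0.1688, 0.1133]
tool_rot: [-1.223, 1.569, 2.862]
force: [0.0, -0.8, -2.4]
grip_width: 0.0142
t15.05 F [ 0.  -0.8 -2.4] M [ 0.018 -0.016  0.04 ] p [ 594.8 -168.8  113.3] tz -125.98 g 0.0142 j7 -0.61
```

```bash
python3 -m pendant '[[0,0,-0.7,4],[0,0,0,4],[0,0,0,0]]'; python3 st.py; python3 -m pendant '[[0,0,0,4],[0,0,0,4],[0,0,0,0]]';python3 st.py
```

```text
clock: 15.42
position: [0.5957, -0.1684, 0.1144]
tool_rot: [1.528, 1.571, -0.809]
force: [-0.1, 0.4, -2.6]
grip_width: 0.0143
t15.43 F [-0.1  0.4 -2.6] M [0.009 0.127 0.038] p [ 595.7 -168.4  114.4] tz -133.95 g 0.0143 j7 -0.72
clock: 15.8
position: [0.5957, -0.1684, 0.1144]
tool_rot: [1.26, 1.571, -1.216]
force: [-0.2, -0.9, -1.7]
grip_width: 0.0145
t15.80 F [-0.2 -0.9 -1.7] M [-0.073  0.075  0.157] p [ 595.7 -168.4  114.4] tz -141.86 g 0.0145 j7 -0.83
```

```bash
python3 -m pendant '[[0,0,0,8],[0,0,0,8],[0,0,0,8],[0,0,0,0]]'; python3 st.py; python3 -m pendant '[[0,0,0,-4.5],[0,0,0,-4.5],[0,0,0,0]]'; python3 st.py; python3 -m pendant '[[-9,0,0,0],[-20,0,0,0]]'
python3 - <<'E'
from h import *
plan(.5337,-.0610,.143,-152.5,5)
E
```

```text
clock: 16.3
position: [0.5957, -0.1685, 0.1144]
tool_rot: [1.197, 1.57, -1.697]
force: [-0.5, -0.6, -0.7]
grip_width: 0.0143
t16.30 F [-0.5 -0.6 -0.7] M [-0.342  0.244  0.11 ] p [ 595.7 -168.5  114.4] tz -165.79 g 0.0143 j7 -1.17
clock: 16.68
position: [0.5957, -0.1685, 0.1143]
tool_rot: [-2.184, 1.57, 1.363]
force: [-0.4, -0.0, -2.4]
grip_width: 0.0144
t16.68 F [-0.4 -0.  -2.4] M [-0.033  0.026 -0.059] p [ 595.7 -168.5  114.3] tz -156.77 g 0.0144 j7 -1.04
clock: 16.92
position: [0.5954, -0.1683, 0.1435]
tool_rot: [-0.647, 1.57, 2.896]
force: [-0.1, -0.6, -2.9]
grip_width: 0.0146
from [ 595.4 -168.3  143.5] step 24.8 turn/row -0.89
[[0.1,-24.6,3.0,-0.89],[0.1,-24.6,2.6,-0.89],[0.1,-24.7,2.2,-0.89],[0.1,-24.7,1.8,-0.89],[0.1,-24.7,1.4,-0.89]]
```

```bash
python3 -m pendant '[[0.1,-24.6,3,-0.9],[0.1,-24.6,2.6,-0.9],[0.1,-24.7,2.2,-0.9],[0.1,-24.7,1.8,-0.9],[0.1,-24.7,1.4,-0.9],[0,0,0,0],[0,0,0,0]]'
python3 - <<'E'
from h import *
go(.5337,-.0610,.1140,-152.5)
f=grab_frame("scene"); save(f,"sD.png",(195,140,325,290),5)
f=grab_frame("wrist"); save(f,"wD.png")
E
python3 st.py
```

```text
clock: 17.8
position: [0.5344, -0.0615, 0.1433]
tool_rot: [2.284, 1.57, -0.378]
force: [0.5, -0.8, -2.0]
grip_width: 0.0143
pos [ 0.5344 -0.0615  0.1433] tz yaw -152.49 | shift mm [29.3 -0.8  0.4] turn deg 0.01
t17.90 F [-0.7  0.2 -2.9] M [-0.032 -0.002  0.017] p [534.3 -61.8 143. ] tz -152.53 g 0.0144 j7 -1.16
```

View pics/sD.png

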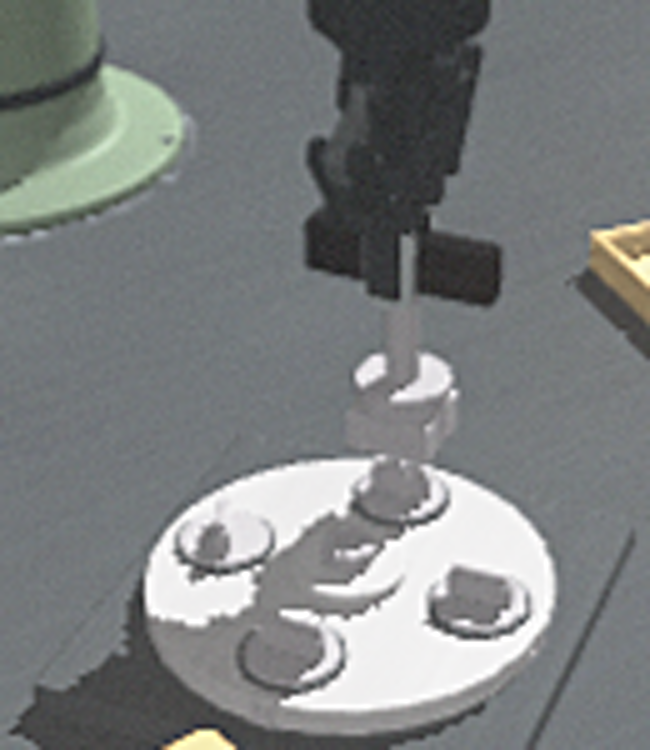

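```bash
python3 -m pendant '[[10,-0.8,0,0],[9,0,0,0],[9,0,0,0],[0,0,0,0]]'; python3 st.py
```

```text
clock: 18.4
position: [0.5331, -0.0604, 0.1138]
tool_rot: [-0.548, 1.569, 3.074]
force: [-0.7, -0.1, -1.8]
grip_width: 0.0143
t18.40 F [-0.7 -0.1 -1.8] M [-0.04  -0.012 -0.042] p [533.1 -60.4 113.8] tz -152.47 g 0.0143 j7 -1.17
```

```bash
python3 -m pendant '[[0,0,-0.4,4],[0,0,0,4],[0,0,0,0]]'; python3 st.py; python3 -m pendant '[[0,0,0,4],[0,0,0,4],[0,0,0,0]]';python3 st.py
```

```text
clock: 18.77
position: [0.5341, -0.0605, 0.1149]
tool_rot: [1.998, 1.57, -0.803]
force: [0.6, -2.0, -4.0]
grip_width: 0.0142
t18.77 F [ 0.6 -2.  -4. ] M [-0.662 -0.314  0.059] p [534.1 -60.5 114.9] tz -160.46 g 0.0142 j7 -1.28
clock: 19.15
position: [0.5341, -0.0605, 0.1149]
tool_rot: [2.15, 1.57, -0.789]
force: [1.8, -2.9, -4.3]
grip_width: 0.0144
t19.15 F [ 1.8 -2.9 -4.3] M [-1.162 -0.401  0.138] p [534.1 -60.5 114.9] tz -168.37 g 0.0144 j7 -1.39
```

```bash
python3 -m pendant '[[0,0.5,0,8],[0,0,0,8],[0,0,0,7.5],[0,0,0,0]]'; python3 st.py; python3 -m pendant '[[0,0,0,-4.5],[0,0,0,-4.5],[0,0,0,0]]'; python3 st.py; python3 -m pendant '[[-9,0,0,0],[-20,0,0,0]]'
python3 - <<'E'
from h import *
plan(.5108,-.1454,.143,-34.7,13)
plan(.5108,-.1454,.143,145.3,5)
E
```

```text
clock: 19.65
position: [0.534, -0.0609, 0.1149]
tool_rot: [1.737, 1.57, -1.611]
force: [-0.0, -4.7, -2.5]
grip_width: 0.0149
t19.65 F [-0.  -4.7 -2.5] M [-1.318 -0.133  0.13 ] p [534.  -60.9 114.9] tz 168.20 g 0.0149 j7 -1.71
clock: 20.02
position: [0.5339, -0.0604, 0.1148]
tool_rot: [-1.317, 1.57, 1.776]
force: [0.0, 0.3, -2.9]
grip_width: 0.0146
t20.02 F [ 0.   0.3 -2.9] M [-0.048  0.002  0.004] p [533.9 -60.4 114.8] tz 177.23 g 0.0146 j7 -1.59
clock: 20.27
position: [0.5336, -0.0606, 0.1441]
tool_rot: [-0.071, 1.57, 3.019]
force: [0.9, -1.0, -1.6]
grip_width: 0.0144
from [533.6 -60.6 144.1] step 6.8 turn/row -11.41
[[0.1,6.6,1.4,-11.41],[0.1,6.2,2.7,-11.41],[0.1,5.5,3.9,-11.41],[0.1,4.7,4.9,-11.41],[0.1,3.6,5.7,-11.41],[0.1,2.4,6.3,-11.41],[0.1,1.1,6.7,-11.41],[0.1,-0.2,6.8,-11.41],[0.1,-1.6,6.6,-11.41],[0.1,-2.8,6.1,-11.41],[0.1,-4.0,5.5,-11.41],[0.1,-5.0,4.6,-11.41],[0.1,-5.8,3.5,-11.41]]
from [533.6 -60.6 144.1] step 17.6 turn/row 6.35
[[0.2,17.2,3.7,6.35],[0.2,17.5,1.8,6.35],[0.2,17.6,-0.2,6.35],[0.2,17.4,-2.1,6.35],[0.2,17.1,-4.0,6.35]]
```

Run:
```python
from h import *
import pickle
f=grab_frame("top"); save(f,"t5.png",(265,120,385,240),6); pickle.dump(f,open("top5.pkl","wb"))
f=grab_frame("wrist"); save(f,"w5.png"); pickle.dump(f,open("w5.pkl","wb"))
```

```text
(no output)
```

View pics/t5.png

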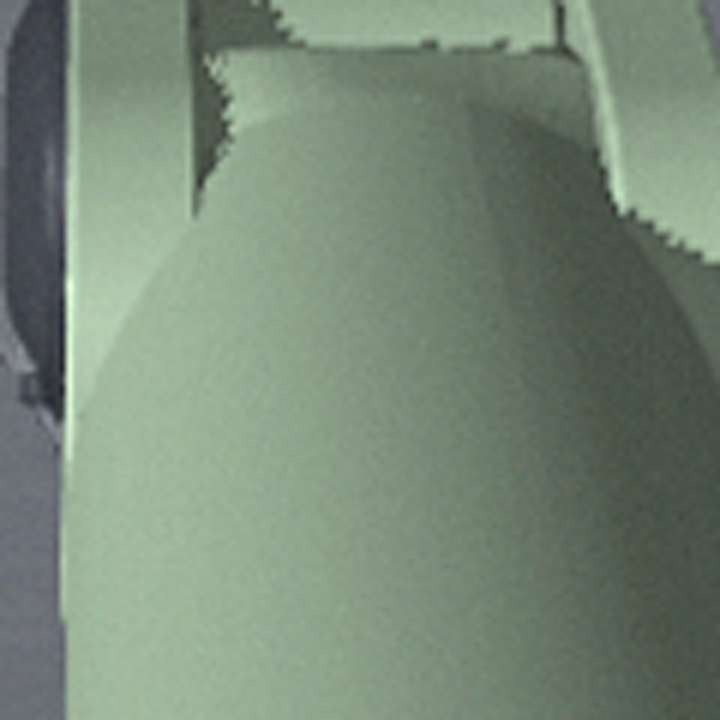

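View pics/w5.png

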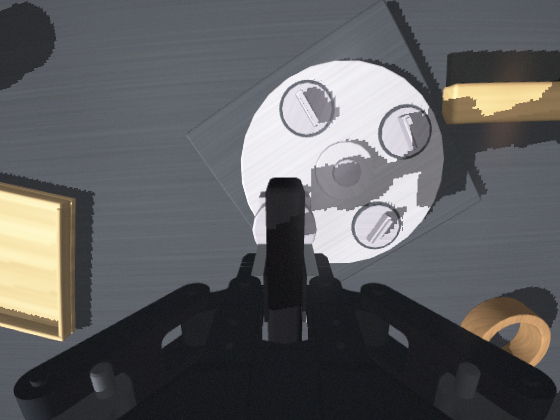

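Wrist view: three turned bolts are visible, A (305,107), B (405,131) and C (378,226). I'll overlay to measure their yaw.

```bash
sed 's/w1.pkl/w5.pkl/; s/^Q={.*/Q=dict(A=(.6184,-.0838),B=(.5957,-.1683),C=(.5109,-.1453),D=(.5339,-.0606)); Q={k:np.array(v) for k,v in Q.items()}/; s/pics\/"+"ov/pics\/"+"ow/' ov.py > ov5.py; python3 ov5.py A=27 B=23 C=145 D=-3 >/dev/null; ls pics | grep ow
```

```text
owA27_B23_C145_D-3.png
```

View pics/owA27_B23_C145_D-3.png

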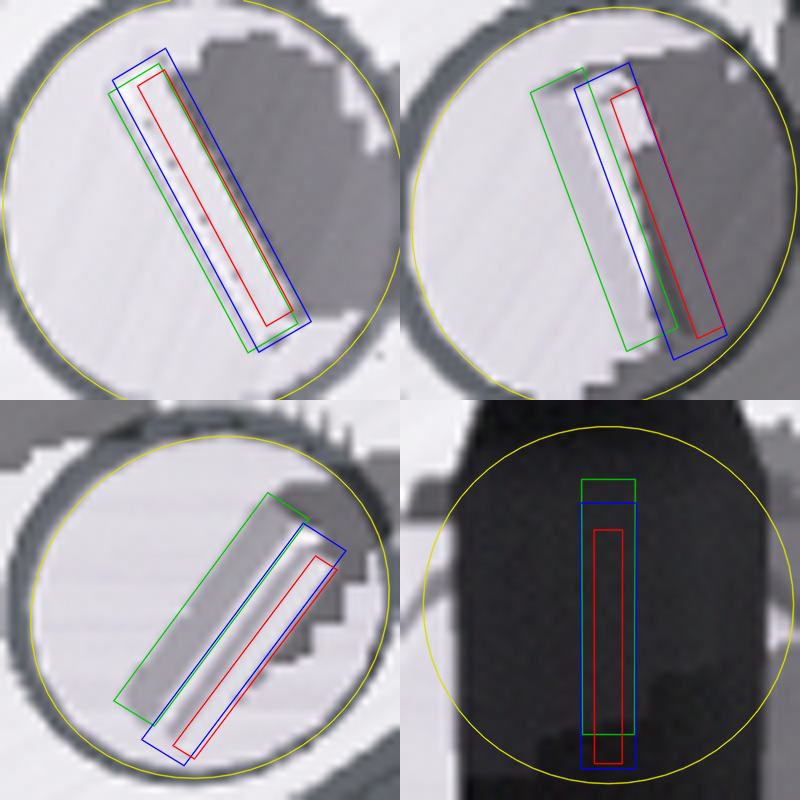

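Round 1 came to about 29° on A, 32° on C and 31–34° on B. Round 2 starts with D, where the wrench already is, then goes across to B, then A and C.

```bash
python3 st.py; python3 -m pendant '[[10,0,0,0],[10,0,0,0],[9,0,0,0],[0,0,0,0]]'; python3 st.py; python3 -m pendant '[[0,0,0,6],[0,0,0,6],[0,0,0,6],[0,0,0,0]]'; python3 st.py
```

```text
t20.38 F [ 1.  -1.2 -3. ] M [-0.025 -0.044 -0.015] p [535.  -60.7 145.8] tz 177.02 g 0.0146 j7 -1.59
clock: 20.88
position: [0.5333, -0.0607, 0.1136]
tool_rot: [0.019, 1.569, 3.109]
force: [-0.0, 0.4, -1.9]
grip_width: 0.0142
t20.88 F [-0.   0.4 -1.9] M [-0.015  0.006  0.012] p [533.3 -60.7 113.6] tz 177.02 g 0.0142 j7 -1.59
clock: 21.38
position: [0.5337, -0.061, 0.1146]
tool_rot: [1.085, 1.57, -2.423]
force: [-0.2, -3.8, -5.9]
grip_width: 0.0144
t21.38 F [-0.2 -3.8 -5.9] M [-0.948  0.169  0.109] p [533.7 -61.  114.6] tz 159.06 g 0.0144 j7 -1.84
```

```bash
python3 -m pendant '[[0,0.3,0,4],[0,0,0,4],[0,0,0,0]]'; python3 st.py; python3 -m pendant '[[0,0,0,3],[0,0,0,0]]'; python3 st.py;  python3 -m pendant '[[0,0,0,3],[0,0,0,0]]'; python3 st.py
```

```text
clock: 21.75
position: [0.5337, -0.0611, 0.1147]
tool_rot: [0.971, 1.57, -2.673]
force: [-1.8, -2.3, -6.3]
grip_width: 0.0145
t21.75 F [-1.8 -2.3 -6.3] M [-0.746  0.331  0.077] p [533.7 -61.1 114.7] tz 151.17 g 0.0145 j7 -1.94
clock: 22.0
position: [0.5336, -0.0611, 0.1147]
tool_rot: [0.903, 1.57, -2.794]
force: [-1.3, -1.3, -6.5]
grip_width: 0.0149
t22.00 F [-1.3 -1.3 -6.5] M [-0.81   0.364  0.108] p [533.6 -61.1 114.7] tz 148.19 g 0.0149 j7 -1.98
clock: 22.25
position: [0.5337, -0.0611, 0.1147]
tool_rot: [0.938, 1.57, -2.812]
force: [-1.8, -3.0, -7.6]
grip_width: 0.0144
t22.25 F [-1.8 -3.  -7.6] M [-0.875  0.508  0.19 ] p [533.7 -61.1 114.7] tz 145.17 g 0.0144 j7 -2.03
```

```bash
python3 -m pendant '[[0,0,0,3],[0,0,0,0]]'; python3 st.py;  python3 -m pendant '[[0,0,0,2],[0,0,0,0]]'; python3 st.py
```

```text
clock: 22.5
position: [0.5337, -0.0611, 0.1147]
tool_rot: [1.036, 1.57, -2.766]
force: [-1.3, -3.2, -7.4]
grip_width: 0.014
t22.50 F [-1.3 -3.2 -7.4] M [-0.972  0.528  0.255] p [533.7 -61.1 114.7] tz 142.18 g 0.0140 j7 -2.07
clock: 22.75
position: [0.5337, -0.061, 0.1147]
tool_rot: [0.873, 1.57, -2.966]
force: [-2.9, -3.6, -8.1]
grip_width: 0.0146
t22.75 F [-2.9 -3.6 -8.1] M [-1.127  0.703  0.227] p [533.7 -61.  114.7] tz 140.04 g 0.0146 j7 -2.09
```

```bash
python3 -m pendant '[[0,0,0,3],[0,0,0,0]]'; python3 st.py; python3 -c "
from h import *
print([bot.observe()['moment'][2].round(3) for _ in range(3)])"
```

```text
clock: 23.0
position: [0.5337, -0.061, 0.1147]
tool_rot: [1.214, 1.57, -2.677]
force: [-3.5, -3.5, -8.4]
grip_width: 0.0143
t23.00 F [-3.5 -3.5 -8.4] M [-1.17   0.906  0.33 ] p [533.7 -61.  114.7] tz 137.08 g 0.0143 j7 -2.13
[np.float64(0.33), np.float64(0.33), np.float64(0.33)]
```

```bash
python3 -m pendant '[[0,0,0,2],[0,0,0,0]]'; python3 st.py; python3 -m pendant '[[0,0,0,0]]'; python3 st.py
```

```text
clock: 23.25
position: [0.5337, -0.061, 0.1147]
tool_rot: [0.906, 1.57, -3.021]
force: [-3.8, -4.4, -8.7]
grip_width: 0.0143
t23.25 F [-3.8 -4.4 -8.7] M [-1.115  0.983  0.394] p [533.7 -61.  114.7] tz 134.99 g 0.0143 j7 -2.16
clock: 23.38
position: [0.5337, -0.061, 0.1147]
tool_rot: [0.996, 1.57, -2.931]
force: [-3.5, -3.7, -9.1]
grip_width: 0.0143
t23.38 F [-3.5 -3.7 -9.1] M [-1.127  0.972  0.373] p [533.7 -61.  114.7] tz 135.02 g 0.0143 j7 -2.16
```

```bash
python3 -m pendant '[[0,0,0,-6],[0,0,0,-6],[0,0,0,-6],[0,0,0,0]]'; python3 st.py; python3 -m pendant '[[-9,0,0,0],[-20,0,0,0]]'
python3 - <<'E'
from h import *
plan(.5957,-.1684,.143,-156.8,6)
E
python3 st.py
```

```text
clock: 23.88
position: [0.5346, -0.0608, 0.1152]
tool_rot: [-2.246, 1.569, 0.424]
force: [-0.7, -1.7, -3.0]
grip_width: 0.0142
t23.88 F [-0.7 -1.7 -3. ] M [-0.201  0.166  0.013] p [534.6 -60.8 115.2] tz 152.97 g 0.0142 j7 -1.92
clock: 24.12
position: [0.5339, -0.0607, 0.1443]
tool_rot: [-0.239, 1.57, 2.43]
force: [0.0, -0.9, -0.9]
grip_width: 0.0142
from [533.9 -60.7 144.3] step 20.7 turn/row -8.38
[[0.2,11.3,-17.3,-8.38],[0.2,13.7,-15.5,-8.38],[0.2,15.8,-13.3,-8.38],[0.2,17.6,-10.9,-8.38],[0.2,19.0,-8.2,-8.38],[0.2,20.0,-5.4,-8.38]]
t24.12 F [ 0.  -0.9 -0.9] M [ 0.025 -0.005 -0.006] p [533.9 -60.7 144.3] tz 152.91 g 0.0142 j7 -1.93
```

```bash
python3 -m pendant '[[0.2,11.3,-17.3,-8.4],[0.2,13.7,-15.5,-8.4],[0.2,15.8,-13.3,-8.4],[0.2,17.6,-10.9,-8.4],[0.2,19,-8.2,-8.4],[0.2,20,-5.4,-8.4],[0,0,0,0],[0,0,0,0]]';  python3 st.py
python3 - <<'E'
from h import *
go(.5957,-.1684,.1140,-156.8)
E
```

```text
clock: 25.12
position: [0.5958, -0.1679, 0.1429]
tool_rot: [-2.503, 1.57, 1.044]
force: [0.4, -0.8, -3.1]
grip_width: 0.0143
t25.12 F [ 0.4 -0.8 -3.1] M [0.034 0.009 0.049] p [ 595.8 -167.9  142.9] tz -156.74 g 0.0143 j7 -1.03
pos [ 0.5958 -0.1679  0.1429] tz yaw -156.74 | shift mm [28.9  0.4  0.4] turn deg 0.06
```

```bash
python3 -m pendant '[[10,0.4,0,0],[9,0,0,0],[9,0,0,0],[0,0,0,0]]'; python3 st.py; python3 -m pendant '[[0,0,0,6],[0,0,0,6],[0,0,0,6],[0,0,0,6],[0,0,0,0]]'; python3 st.py;  python3 -m pendant '[[0,0,0,3],[0,0,0,0]]'; python3 st.py
```

```text
clock: 25.62
position: [0.5956, -0.1686, 0.1136]
tool_rot: [-0.63, 1.569, 2.921]
force: [-0.3, 0.3, -2.9]
grip_width: 0.0145
t25.62 F [-0.3  0.3 -2.9] M [0.021 0.014 0.034] p [ 595.6 -168.6  113.6] tz -156.58 g 0.0145 j7 -1.03
clock: 26.25
position: [0.5958, -0.1688, 0.1146]
tool_rot: [0.269, 1.57, -2.882]
force: [-1.4, -0.3, -3.8]
grip_width: 0.0145
t26.25 F [-1.4 -0.3 -3.8] M [-0.014  0.486  0.148] p [ 595.8 -168.8  114.6] tz 179.46 g 0.0145 j7 -1.37
clock: 26.5
position: [0.5958, -0.1688, 0.1145]
tool_rot: [-0.136, 1.57, 2.946]
force: [-1.8, 0.5, -4.3]
grip_width: 0.0142
t26.50 F [-1.8  0.5 -4.3] M [0.009 0.552 0.132] p [ 595.8 -168.8  114.5] tz 176.56 g 0.0142 j7 -1.41
```

```bash
for i in 1 2; do :; done; python3 -m pendant '[[0,0,0,3],[0,0,0,0]]'; python3 st.py;  python3 -m pendant '[[0,0,0,3],[0,0,0,0]]'; python3 st.py; python3 -m pendant '[[0,0,0,3],[0,0,0,0]]'; python3 st.py
```

```text
clock: 26.75
position: [0.5959, -0.1688, 0.1145]
tool_rot: [-0.048, 1.57, 2.981]
force: [-2.0, 0.3, -3.4]
grip_width: 0.0146
t26.75 F [-2.   0.3 -3.4] M [0.058 0.613 0.105] p [ 595.9 -168.8  114.5] tz 173.56 g 0.0146 j7 -1.45
clock: 27.0
position: [0.5959, -0.1689, 0.1145]
tool_rot: [0.244, 1.57, -3.063]
force: [-2.0, -0.3, -3.6]
grip_width: 0.0143
t27.00 F [-2.  -0.3 -3.6] M [0.038 0.776 0.066] p [ 595.9 -168.9  114.5] tz 170.56 g 0.0143 j7 -1.49
clock: 27.25
position: [0.5959, -0.1689, 0.1145]
tool_rot: [0.298, 1.57, -3.061]
force: [-2.8, -0.0, -4.2]
grip_width: 0.0146
t27.25 F [-2.8 -0.  -4.2] M [-0.035  0.802  0.185] p [ 595.9 -168.9  114.5] tz 167.57 g 0.0146 j7 -1.53
```

```bash
python3 -m pendant '[[0,0,0,3],[0,0,0,0]]'; python3 st.py;  python3 -m pendant '[[0,0,0,3],[0,0,0,0]]'; python3 st.py
```

```text
clock: 27.5
position: [0.5959, -0.1689, 0.1145]
tool_rot: [0.479, 1.57, -2.932]
force: [-2.0, -0.4, -3.8]
grip_width: 0.0145
t27.50 F [-2.  -0.4 -3.8] M [-0.104  0.954  0.334] p [ 595.9 -168.9  114.5] tz 164.57 g 0.0145 j7 -1.58
clock: 27.75
position: [0.5959, -0.1689, 0.1146]
tool_rot: [0.618, 1.57, -2.846]
force: [-3.2, -0.0, -4.3]
grip_width: 0.0143
t27.75 F [-3.2 -0.  -4.3] M [-0.144  1.007  0.371] p [ 595.9 -168.9  114.6] tz 161.57 g 0.0143 j7 -1.62
```

```bash
python3 -m pendant '[[0,0,0,1.5],[0,0,0,0]]'; python3 st.py; python3 -m pendant '[[0,0,0,-6],[0,0,0,-6],[0,0,0,-6],[0,0,0,0]]'; python3 st.py; python3 -m pendant '[[-9,0,0,0],[-20,0,0,0]]'
python3 - <<'E'
from h import *
plan(.6184,-.0840,.143,-151.8,5)
E
python3 st.py
```

```text
clock: 28.0
position: [0.5959, -0.1689, 0.1146]
tool_rot: [0.501, 1.571, -2.99]
force: [-4.3, 0.2, -4.2]
grip_width: 0.0146
t28.00 F [-4.3  0.2 -4.2] M [-0.113  1.18   0.36 ] p [ 595.9 -168.9  114.6] tz 159.95 g 0.0146 j7 -1.64
clock: 28.5
position: [0.5967, -0.169, 0.115]
tool_rot: [-3.02, 1.569, 0.085]
force: [-0.4, 0.1, -2.5]
grip_width: 0.0147
t28.50 F [-0.4  0.1 -2.5] M [0.008 0.003 0.016] p [ 596.7 -169.   115. ] tz 177.90 g 0.0147 j7 -1.39
clock: 28.75
position: [0.5959, -0.1688, 0.144]
tool_rot: [-0.224, 1.57, 2.88]
force: [0.0, 0.1, -2.0]
grip_width: 0.0143
from [ 595.9 -168.8  144. ] step 17.5 turn/row -6.08
[[0.2,-17.1,-3.8,-6.08],[0.2,-16.6,-5.6,-6.08],[0.2,-15.9,-7.4,-6.08],[0.2,-15.1,-9.0,-6.08],[0.2,-14.0,-10.5,-6.08]]
t28.75 F [ 0.   0.1 -2. ] M [-0.005 -0.008 -0.   ] p [ 595.9 -168.8  144. ] tz 177.82 g 0.0143 j7 -1.39
```

```bash
python3 -m pendant '[[0.2,-17.1,-3.8,-6.1],[0.2,-16.6,-5.6,-6.1],[0.2,-15.9,-7.4,-6.1],[0.2,-15.1,-9,-6.1],[0.2,-14,-10.5,-6],[0,0,0,0],[0,0,0,0]]';  python3 st.py
python3 - <<'E'
from h import *
go(.6184,-.0840,.1140,-151.8)
E
```

```text
clock: 29.62
position: [0.6182, -0.0849, 0.143]
tool_rot: [1.601, 1.57, -1.049]
force: [-0.0, -0.5, -3.0]
grip_width: 0.0146
t29.62 F [-0.  -0.5 -3. ] M [-0.046 -0.004 -0.013] p [618.2 -84.9 143. ] tz -151.87 g 0.0146 j7 -1.09
pos [ 0.6182 -0.0849  0.143 ] tz yaw -151.87 | shift mm [29.  -0.7 -0.6] turn deg -0.07
```

```bash
python3 -m pendant '[[10,-0.7,-0.4,0],[9,0,0,0],[9,0,0,0],[0,0,0,0]]'; python3 st.py; python3 -m pendant '[[0,0,0,6],[0,0,0,6],[0,0,0,6],[0,0,0,6],[0,0,0,0]]'; python3 st.py;  python3 -m pendant '[[0,0,0,3],[0,0,0,0]]'; python3 st.py
```

```text
clock: 30.12
position: [0.6177, -0.0833, 0.1135]
tool_rot: [-0.564, 1.569, 3.072]
force: [0.5, 0.3, -1.6]
grip_width: 0.0146
t30.12 F [ 0.5  0.3 -1.6] M [-0.002  0.001 -0.026] p [617.7 -83.3 113.5] tz -151.69 g 0.0146 j7 -1.10
clock: 30.75
position: [0.6182, -0.0837, 0.1146]
tool_rot: [1.424, 1.57, -1.641]
force: [0.1, -3.8, -5.6]
grip_width: 0.0147
t30.75 F [ 0.1 -3.8 -5.6] M [-0.982 -0.147  0.111] p [618.2 -83.7 114.6] tz -175.65 g 0.0147 j7 -1.44
clock: 31.0
position: [0.6182, -0.0836, 0.1146]
tool_rot: [1.418, 1.57, -1.699]
force: [0.5, -3.2, -5.8]
grip_width: 0.0145
t31.00 F [ 0.5 -3.2 -5.8] M [-1.097 -0.208  0.132] p [618.2 -83.6 114.6] tz -178.55 g 0.0145 j7 -1.48
```

```bash
python3 -m pendant '[[0,0,0,3],[0,0,0,0]]'; python3 st.py;  python3 -m pendant '[[0,0,0,3],[0,0,0,0]]'; python3 st.py; python3 -m pendant '[[0,0,0,3],[0,0,0,0]]'; python3 st.py
```

```text
clock: 31.25
position: [0.6182, -0.0836, 0.1146]
tool_rot: [1.352, 1.57, -1.817]
force: [0.4, -3.3, -6.2]
grip_width: 0.0145
t31.25 F [ 0.4 -3.3 -6.2] M [-1.195 -0.093  0.161] p [618.2 -83.6 114.6] tz 178.45 g 0.0145 j7 -1.52
clock: 31.5
position: [0.6182, -0.0836, 0.1146]
tool_rot: [1.4, 1.57, -1.821]
force: [0.5, -3.7, -5.2]
grip_width: 0.0142
t31.50 F [ 0.5 -3.7 -5.2] M [-1.361 -0.057  0.119] p [618.2 -83.6 114.6] tz 175.45 g 0.0142 j7 -1.56
clock: 31.75
position: [0.6182, -0.0835, 0.1146]
tool_rot: [1.496, 1.57, -1.777]
force: [-0.4, -4.9, -5.2]
grip_width: 0.0147
t31.75 F [-0.4 -4.9 -5.2] M [-1.557 -0.018  0.269] p [618.2 -83.5 114.6] tz 172.46 g 0.0147 j7 -1.60
```

```bash
python3 -m pendant '[[0,0,0,3],[0,0,0,0]]'; python3 st.py;  python3 -m pendant '[[0,0,0,2],[0,0,0,0]]'; python3 st.py
```

```text
clock: 32.0
position: [0.6181, -0.0835, 0.1146]
tool_rot: [1.359, 1.57, -1.967]
force: [0.5, -5.5, -5.7]
grip_width: 0.0146
t32.00 F [ 0.5 -5.5 -5.7] M [-1.596 -0.044  0.366] p [618.1 -83.5 114.6] tz 169.47 g 0.0146 j7 -1.64
clock: 32.25
position: [0.6181, -0.0835, 0.1146]
tool_rot: [1.378, 1.57, -1.982]
force: [0.1, -5.1, -5.6]
grip_width: 0.0146
t32.25 F [ 0.1 -5.1 -5.6] M [-1.53   0.021  0.341] p [618.1 -83.5 114.6] tz 167.48 g 0.0146 j7 -1.67
```

```bash
python3 -m pendant '[[0,0,0,1.5],[0,0,0,0]]'; python3 st.py; python3 -m pendant '[[0,0,0,-6],[0,0,0,-6],[0,0,0,-6],[0,0,0,0]]'; python3 st.py; python3 -m pendant '[[-9,0,0,0],[-20,0,0,0]]'
python3 - <<'E'
from h import *
plan(.5108,-.1454,.143,-34.7,15)
E
python3 st.py
```

```text
clock: 32.5
position: [0.6181, -0.0835, 0.1146]
tool_rot: [1.385, 1.57, -2.001]
force: [-0.3, -5.7, -5.0]
grip_width: 0.0144
t32.50 F [-0.3 -5.7 -5. ] M [-1.548e+00 -1.000e-03  4.070e-01] p [618.1 -83.5 114.6] tz 165.98 g 0.0144 j7 -1.69
clock: 33.0
position: [0.6183, -0.0829, 0.1148]
tool_rot: [-1.939, 1.57, 1.271]
force: [0.4, -0.8, -3.4]
grip_width: 0.0146
t33.00 F [ 0.4 -0.8 -3.4] M [-0.408  0.059  0.029] p [618.3 -82.9 114.8] tz -176.09 g 0.0146 j7 -1.44
clock: 33.25
position: [0.618, -0.0828, 0.1439]
tool_rot: [-0.559, 1.57, 2.648]
force: [0.2, 0.2, -1.7]
grip_width: 0.0145
from [618.  -82.8 143.9] step 8.3 turn/row -9.44
[[0.1,3.7,7.4,-9.44],[0.1,2.4,7.9,-9.44],[0.1,1.1,8.2,-9.44],[0.1,-0.3,8.3,-9.44],[0.1,-1.6,8.1,-9.44],[0.1,-2.9,7.7,-9.44],[0.1,-4.1,7.2,-9.44],[0.1,-5.3,6.4,-9.44],[0.1,-6.2,5.4,-9.44],[0.1,-7.0,4.3,-9.44],[0.1,-7.7,3.1,-9.44],[0.1,-8.1,1.8,-9.44],[0.1,-8.3,0.5,-9.44],[0.1,-8.2,-0.9,-9.44],[0.1,-8.0,-2.2,-9.44]]
t33.25 F [ 0.2  0.2 -1.7] M [ 0.036 -0.006 -0.01 ] p [618.  -82.8 143.9] tz -176.23 g 0.0145 j7 -1.45
```

```bash
python3 -m pendant '[[0.1,3.7,7.4,-9.4],[0.1,2.4,7.9,-9.4],[0.1,1.1,8.2,-9.4],[0.1,-0.3,8.3,-9.4],[0.1,-1.6,8.1,-9.4],[0.1,-2.9,7.7,-9.4],[0.1,-4.1,7.2,-9.4],[0.1,-5.3,6.4,-9.4],[0.1,-6.2,5.4,-9.4],[0.1,-7,4.3,-9.4],[0.1,-7.7,3.1,-9.4],[0.1,-8.1,1.8,-9.4]]'; python3 -m pendant '[[0.1,-8.3,0.5,-9.6],[0.1,-8.2,-0.9,-9.6],[0.1,-8,-2.2,-9.6],[0,0,0,0],[0,0,0,0]]'; python3 st.py
python3 - <<'E'
from h import *
go(.5108,-.1454,.1140,-34.7)
E
```

```text
clock: 34.75
position: [0.5324, -0.133, 0.1431]
tool_rot: [0.548, 1.57, -0.554]
force: [0.9, -0.2, -3.0]
grip_width: 0.0145
clock: 35.38
position: [0.5113, -0.1454, 0.1425]
tool_rot: [0.46, 1.57, -0.148]
force: [-0.2, -0.0, -2.5]
grip_width: 0.0145
t35.38 F [-0.2 -0.  -2.5] M [-0.054 -0.025  0.002] p [ 511.3 -145.4  142.5] tz -34.83 g 0.0145 j7 0.73
pos [ 0.5113 -0.1454  0.1425] tz yaw -34.83 | shift mm [28.5 -0.3 -0.4] turn deg -0.13
```

C in round 1 ended at tz −43.7.

```bash
python3 -m pendant '[[10,-0.3,-0.3,0],[9,0,0,0],[9,0,0,0],[0,0,0,0]]'; python3 st.py; python3 -m pendant '[[0,0,0,6],[0,0,0,6],[0,0,0,6],[0,0,0,6],[0,0,0,0]]'; python3 st.py;  python3 -m pendant '[[0,0,0,3],[0,0,0,0]]'; python3 st.py
```

```text
clock: 35.88
position: [0.5101, -0.1454, 0.1132]
tool_rot: [-2.903, 1.569, 2.777]
force: [0.1, -0.2, -2.7]
grip_width: 0.0144
t35.88 F [ 0.1 -0.2 -2.7] M [0.036 0.024 0.034] p [ 510.1 -145.4  113.2] tz -34.57 g 0.0144 j7 0.70
clock: 36.5
position: [0.5106, -0.1452, 0.1141]
tool_rot: [1.621, 1.571, 0.6]
force: [0.8, 1.2, -6.1]
grip_width: 0.0145
t36.50 F [ 0.8  1.2 -6.1] M [ 0.55  -0.357  0.131] p [ 510.6 -145.2  114.1] tz -58.52 g 0.0145 j7 0.36
clock: 36.75
position: [0.5107, -0.1453, 0.1141]
tool_rot: [1.793, 1.57, 0.721]
force: [1.8, 2.4, -6.3]
grip_width: 0.0144
t36.75 F [ 1.8  2.4 -6.3] M [ 0.753 -0.516  0.121] p [ 510.7 -145.3  114.1] tz -61.42 g 0.0144 j7 0.32
```

```bash
python3 -m pendant '[[0,0,0,3],[0,0,0,0]]'; python3 st.py;  python3 -m pendant '[[0,0,0,3],[0,0,0,0]]'; python3 st.py; python3 -m pendant '[[0,0,0,3],[0,0,0,0]]'; python3 st.py
```

```text
clock: 37.0
position: [0.5106, -0.1454, 0.1141]
tool_rot: [1.779, 1.57, 0.654]
force: [2.1, 2.9, -6.2]
grip_width: 0.0144
t37.00 F [ 2.1  2.9 -6.2] M [ 0.846 -0.634  0.053] p [ 510.6 -145.4  114.1] tz -64.43 g 0.0144 j7 0.27
clock: 37.25
position: [0.5106, -0.1454, 0.1141]
tool_rot: [1.588, 1.57, 0.411]
force: [2.5, 2.6, -6.0]
grip_width: 0.0144
t37.25 F [ 2.5  2.6 -6. ] M [ 0.882 -0.644  0.136] p [ 510.6 -145.4  114.1] tz -67.43 g 0.0144 j7 0.23
clock: 37.5
position: [0.5106, -0.1455, 0.1142]
tool_rot: [1.387, 1.571, 0.158]
force: [1.8, 3.1, -5.5]
grip_width: 0.0145
t37.50 F [ 1.8  3.1 -5.5] M [ 0.931 -0.763  0.196] p [ 510.6 -145.5  114.2] tz -70.43 g 0.0145 j7 0.19
```

```bash
python3 -m pendant '[[0,0,0,3],[0,0,0,0]]'; python3 st.py;  python3 -m pendant '[[0,0,0,2],[0,0,0,0]]'; python3 st.py
```

```text
clock: 37.75
position: [0.5106, -0.1455, 0.1141]
tool_rot: [1.304, 1.571, 0.022]
force: [2.7, 2.8, -7.6]
grip_width: 0.0147
t37.75 F [ 2.7  2.8 -7.6] M [ 0.907 -0.858  0.136] p [ 510.6 -145.5  114.1] tz -73.43 g 0.0147 j7 0.15
clock: 38.0
position: [0.5106, -0.1456, 0.1141]
tool_rot: [1.386, 1.571, 0.067]
force: [3.7, 2.2, -6.4]
grip_width: 0.0147
t38.00 F [ 3.7  2.2 -6.4] M [ 0.935 -0.909  0.258] p [ 510.6 -145.6  114.1] tz -75.56 g 0.0147 j7 0.12
```

```bash
python3 -m pendant '[[0,0,0,2],[0,0,0,0]]'; python3 st.py;  python3 -m pendant '[[0,0,0,2],[0,0,0,0]]'; python3 st.py
```

```text
clock: 38.25
position: [0.5106, -0.1456, 0.1141]
tool_rot: [1.07, 1.571, -0.284]
force: [3.9, 3.1, -5.9]
grip_width: 0.014
t38.25 F [ 3.9  3.1 -5.9] M [ 0.962 -1.03   0.354] p [ 510.6 -145.6  114.1] tz -77.60 g 0.0140 j7 0.09
clock: 38.5
position: [0.5105, -0.1456, 0.1141]
tool_rot: [0.956, 1.571, -0.434]
force: [4.3, 3.1, -6.7]
grip_width: 0.0145
t38.50 F [ 4.3  3.1 -6.7] M [ 0.964 -1.106  0.404] p [ 510.5 -145.6  114.1] tz -79.62 g 0.0145 j7 0.06
```

```bash
python3 -m pendant '[[0,0,0,-6],[0,0,0,-6],[0,0,0,-6],[0,0,0,0]]'; python3 st.py; python3 -m pendant '[[-9,0,0,0],[-32,0,0,0]]'
python3 - <<'E'
from h import *
import pickle
plan(.4833,.2838,.155,9.7,11)
f=grab_frame("wrist"); save(f,"w6.png"); pickle.dump(f,open("w6.pkl","wb"))
E
python3 st.py
```

```text
clock: 39.0
position: [0.51, -0.1462, 0.1141]
tool_rot: [-1.68, 1.57, -2.756]
force: [-1.0, -0.9, -2.3]
grip_width: 0.0141
t39.00 F [-1.  -0.9 -2.3] M [ 0.062 -0.055  0.005] p [ 510.  -146.2  114.1] tz -61.65 g 0.0141 j7 0.31
clock: 39.25
position: [0.5094, -0.1456, 0.155]
tool_rot: [-2.235, 1.568, 2.971]
force: [0.5, -0.1, -1.5]
grip_width: 0.0143
from [ 509.4 -145.6  155. ] step 39.1 turn/row -6.49
[[0.0,16.4,-35.5,-6.49],[0.0,20.3,-33.4,-6.49],[0.0,24.0,-30.9,-6.49],[0.0,27.3,-28.0,-6.49],[0.0,30.3,-24.7,-6.49],[0.0,32.9,-21.1,-6.49],[0.0,35.1,-17.3,-6.49],[0.0,36.8,-13.2,-6.49],[0.0,38.1,-9.0,-6.49],[0.0,38.8,-4.6,-6.49],[0.0,39.1,-0.2,-6.49]]
t39.30 F [ 4.4 -0.2  3.4] M [-0.142 -0.393 -0.019] p [ 511.5 -145.8  159.5] tz -61.68 g 0.0143 j7 0.36
```

View pics/w6.png

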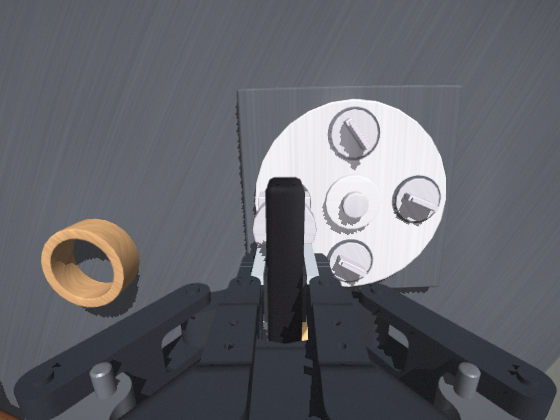

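The blades have all rotated as expected. Taking the wrench back to the tray.

```bash
python3 -m pendant '[[0,16.4,-35.5,-6.5],[0,20.3,-33.4,-6.5],[0,24,-30.9,-6.5],[0,27.3,-28,-6.5],[0,30.3,-24.7,-6.5],[0,32.9,-21.1,-6.5],[0,35.1,-17.3,-6.5],[0,36.8,-13.2,-6.5],[0,38.1,-9,-6.5],[0,38.8,-4.6,-6.5],[0,39.1,-0.2,-6.4],[0,0,0,0]]';python3 -m pendant '[[0,0,0,0],[0,0,0,0]]'; python3 st.py
python3 - <<'E'
from h import *
go(.4833,.2838,.0835,9.7)
E
```

```text
clock: 40.8
position: [0.4822, 0.2865, 0.1556]
tool_rot: [1.425, 1.569, 1.599]
force: [-0.3, 0.2, -3.0]
grip_width: 0.0146
clock: 41.05
position: [0.4835, 0.2825, 0.1552]
tool_rot: [-1.373, 1.57, -1.204]
force: [0.0, -0.2, -2.9]
grip_width: 0.0143
t41.05 F [ 0.  -0.2 -2.9] M [ 0.043  0.003 -0.026] p [483.5 282.5 155.2] tz 9.69 g 0.0143 j7 0.60
pos [0.4835 0.2825 0.1552] tz yaw 9.69 | shift mm [71.7  1.4  0. ] turn deg -0.01
```

```bash
python3 -m pendant '[[25,1.2,0,0],[25,0,0,0],[15,0,0,0],[5,0,0,0],[0,0,0,0],[0,0,0,0]]'; python3 st.py
```

```text
clock: 41.8
position: [0.4832, 0.285, 0.0858]
tool_rot: [0.333, 1.57, 0.504]
force: [0.4, -0.2, -2.1]
grip_width: 0.0141
t41.80 F [ 0.4 -0.2 -2.1] M [-0.006  0.047 -0.047] p [483.2 285.   85.8] tz 9.81 g 0.0141 j7 0.52
```

```bash
python3 -m pendant '[[1,0,0,0],[1,0,0,0],[0,0,0,0]]'; python3 st.py; python3 -m pendant '[[0.5,0,0,0],[0.3,0,0,0],[0,0,0,0]]'; python3 st.py
```

```text
clock: 42.18
position: [0.483, 0.2849, 0.0832]
tool_rot: [0.02, 1.571, 0.191]
force: [0.1, -0.5, -0.2]
grip_width: 0.0144
t42.17 F [ 0.1 -0.5 -0.2] M [-0.17  -0.054 -0.018] p [483.  284.9  83.2] tz 9.82 g 0.0144 j7 0.52
clock: 42.55
position: [0.4832, 0.285, 0.0832]
tool_rot: [-0.194, 1.57, -0.023]
force: [-1.6, -4.0, 15.7]
grip_width: 0.014
t42.55 F [-1.6 -4.  15.7] M [-0.849  0.71   0.018] p [483.2 285.   83.2] tz 9.82 g 0.0140 j7 0.52
```

```bash
python3 -m pendant '[[-0.6,0,0,0],[0,0,0,0]]'; python3 st.py; python3 -m pendant '[[0,0,0,0],[0,0,0,0],[0,0,0,0],[0,0,0,0]]' 0.5 20; python3 st.py
```

```text
clock: 42.8
position: [0.4831, 0.2849, 0.0832]
tool_rot: [0.11, 1.57, 0.281]
force: [-0.2, -2.0, 7.1]
grip_width: 0.0141
t42.80 F [-0.2 -2.   7.1] M [-0.453  0.226  0.026] p [483.1 284.9  83.2] tz 9.82 g 0.0141 j7 0.52
clock: 43.3
position: [0.4828, 0.2848, 0.0829]
tool_rot: [2.896, 1.571, 3.067]
force: [-0.3, 0.5, -0.7]
grip_width: 0.0639
t43.30 F [-0.3  0.5 -0.7] M [ 0.003 -0.025  0.025] p [482.8 284.8  82.9] tz 9.83 g 0.0639 j7 0.52
```

```bash
python3 -m pendant '[[-20,0,0,0],[-35,0,0,0],[-35,0,0,0],[0,0,0,0],[0,0,0,0],[0,0,0,0]]'
python3 - <<'E'
from h import *
import pickle
f=grab_frame("wrist"); save(f,"w7.png")
f=grab_frame("scene"); save(f,"s7.png");
E
python3 st.py
```

```text
clock: 44.05
position: [0.4826, 0.2846, 0.1724]
tool_rot: [-2.793, 1.57, -2.621]
force: [0.4, -0.1, -0.4]
grip_width: 0.0638
t44.15 F [-0.1  0.3 -0.3] M [ 0.003 -0.042  0.005] p [482.6 284.7 172.4] tz 9.84 g 0.0640 j7 0.62
```

View pics/w7.png

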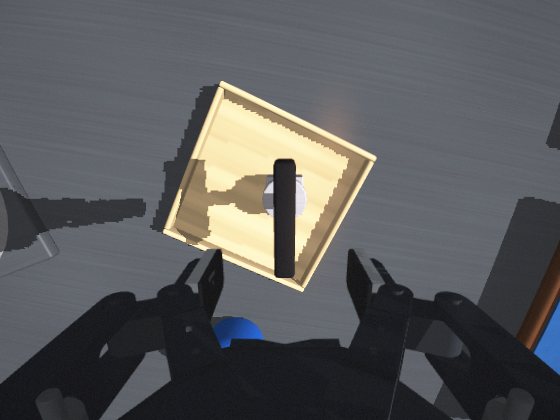

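View pics/s7.png

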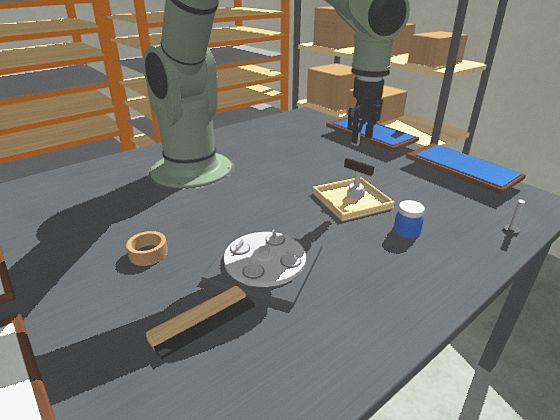

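```bash
sed 's/w5.pkl/w6.pkl/; s/+"ow/+"ox/' ov5.py > ov6.py; python3 ov6.py A=4 B=-2 C=118 D=-27 >/dev/null
```

```text
(no output)
```

View pics/oxA4_B-2_C118_D-27.png

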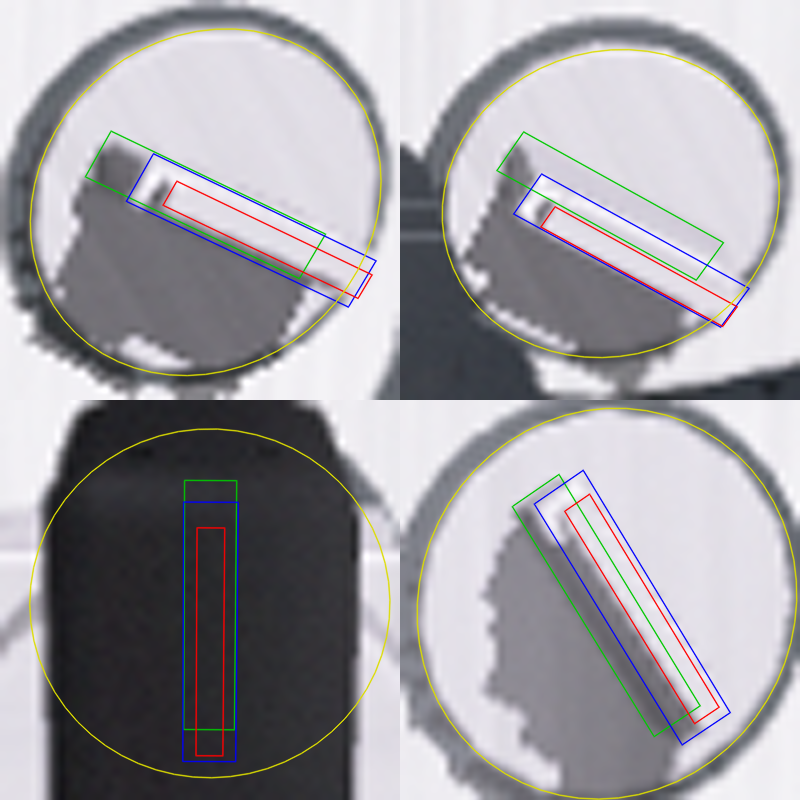

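The final blade directions match the overlays, with totals of about 52–58°. The wrench stands free in the tray, so I'm handing in.

```bash
python3 -c "
from workcell import job_done
print(job_done())"
```

```text
the job is handed in; nothing more can be done
None
```

The four bolts are tightened in two cross-order rounds using the wrench alone. The wrench is standing upright in its tray again, released, and I handed the job in at about 44 s of the 72 s allowed.

I did not work out which bolt is number 1 to 4, so I name them by where they lie from the flange's centre, in world directions.

| Bolt | Direction from flange centre | Round 1 turn seen in wrist picture | Round 2 torque at the stop | Total turn |
|---|---|---|---|---|
| A | +30° | about 29° | about 0.41 N m | about 52° |
| B | -60° | about 31–34° | about 0.36–0.37 N m | about 55° |
| C | -150° | about 32° | about 0.40 N m | about 58° |
| D | 120° | not measured (wrench hid it; about 30° by wrench angle) | about 0.37–0.39 N m | about 53° |

- **Order:** Round 1 went C, A, B, D. Round 2 went D, B, A, C, starting at D because the wrench was already there.
- **Feeling the stop:** On every bolt the drag stayed near 0.12 N m and then rose clearly. I stopped at about 0.36–0.41 N m, well under the 0.8 N m that spoils the thread.
- **Last checks:** The final blade directions of A, B and D matched the wrench angles. The wrench stood upright in the tray. The squeegee, tape roll and jar looked unmoved in the last scene picture.
- **Less certain:** C's final direction is known only from the wrench angle. It comes to about 1.02 rad, slightly over the stated 1.0 rad, which I put down to measuring error of a few degrees. Moment noise was about ±0.04 N m.

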